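# Unstack the timing-drive parts into their bank-coded dishes

## Robot

A 6-joint arm with a two-finger parallel gripper is mounted at the origin on the work surface. World frame = base frame: x ahead of the robot, y to its left, z up, the work surface at z = 0. Lengths are in m, angles in degrees, forces in N, time in s.
With the tool pointing down it reaches from about 0.25 to 0.775 m from the base axis. Payload 4 kg.
Tool frame: the origin (TCP) lies between the finger pads; the fingertips stand 17 mm ahead of it and the grasp point (between the pads) lies 2 mm behind it; z points along the fingers, y is the direction in which the jaws open and shut (so a half turn about z gives the same grasp; the last joint's range is limited). The gripper opens to 85 mm and grips with 20 to 120 N. Pads are 22 mm wide; open, the fingers measure 114 mm over their backs; the gripper's body (76 mm by 85 mm) begins 54 mm behind the grasp point. The pads swing forward as they close: fully open they stand 13 mm farther back than shut.
Start: joints at [-74.433, 4.996, 78.535, -0, 96.463, -5.907], TCP at [0.201, -0.512, 0.228] pointing down, gripper open.
Joint ranges: [-177.83, 177.83], [-43.37, 116.18], [15.69, 146.23], [-61.86, 241.86], [9.47, 152.12], [-147.06, 147.06]. Speed limits (degrees/s): [159.86, 159.86, 180, 180, 180, 180].

## Interface

Orientations are given as a 3x3 rotation matrix whose columns are the frame's x, y, z axes.
In Python, from cell import arm gives the robot as it stands.
- The arm moves only by the tool arm_command, never from a script. Its argument "moves" is a list that holds one entry, the list of rows, each a list of 7 numbers: the finger opening in cm, from 0 to 8.54, then the shift along the world's x, y, z in cm, then the turn, a rotation vector about the world's x, y, z in degrees. A call has 1 to 12 rows; each row is the pose to reach, as a shift and turn from the pose commanded when the call began; what a row does not reach only later rows make up. A row lasts 1/12 s, in which the tool goes at most 41.7 mm and 7.16 degrees, less where a joint would pass 70% of its speed; a pose out of reach is approached as far as the arm can. A call with a gripper value outside its range is refused whole. The fingers move at their own pace and stop on an object; "force" is the grip in N (left out, the last holds). Time passes only in rows, so rows that repeat a pose let the fingers close. It gives the time, the measured TCP pose, the force and the opening at its end, in the units of the state.
- arm.get_state(): the state, without advancing time (a new reading comes with each control period).
- arm.grab_frame(name): name is "side" or "top" or "wrist"; returns the picture (420x560x3 uint8, red, green, blue); there is no depth.
- arm.get_calibration(name): a dict with "fx", "fy", "cx", "cy" (pixels), "pose" (4x4, takes a point from camera to world coordinates). Camera axes: x right, y up, looking along -z (the intrinsics and any distortion apply to the point x, -y, -z); pixel columns grow to the right and rows downward; lengths in m; the calibration is good to about 2 mm. A picture is of the moment at which its call begins: read the wrist's pose just before it. get_calibration takes no time and is no camera call; for the wrist camera it gives the pose at the moment of the call.
- arm.job_done(): hands the job in, once; it reports no verdict.
The state is a dict: "time": time; "qpos": joint angles; "dq": joint speeds; "effort": joint torques, N m; "tool_pos": TCP position; "tcp_rot": TCP orientation; "force": force on the tool from outside, world axes, zero at the start; "wrist_torque": the same for the moment, N m; "grip_width": finger opening in m.
Only numpy, scipy, OpenCV 4.12 (cv2) and the standard library are available. Lean on these libraries where they do the work, as an engineer would, in place of code of your own. Each camera call takes 0.05 s, during which the arm holds its last target.

## Task

The timing-drive parts of a stripped engine were piled up in two mixed stacks, and they must be kept apart by cylinder bank, yellow or blue. Take the stacks apart and set each part down gently, upright and flat inside its own dish: each sprocket in the large dish of its colour, each roller in the medium dish of its colour, and the bare collar in the small bare dish. Do not drop a part or tip it over, and let go of all of them at the end.

Things in the scene. Friction and masses are not known exactly. Their poses are not given: they have to be found in the camera images.
- sprocket_yellow_center (a point): toothed engine belt sprocket with its face painted yellow, axis vertical: dark steel toothed disc 90 mm across and 18 mm thick, with a bare steel hub 40 mm across rising 30 mm above the disc on its centre (48 mm tall in all), about 0.5 kg. Loose, the bottom part of a stack: stands on the bench with a roller standing centred on its hub. The point is on the axis, half-way up (24 mm above its underside)
- roller_yellow_center (a point): round idler roller with a yellow top face, axis vertical: black barrel with bare steel edges, 54 mm across, 36 mm tall, about 0.25 kg. Loose, stands centred on the hub of either sprocket (not always the one of its own colour), so its underside is 48 mm above the bench; one of the two rollers has the collar standing on it. The point is at its centre, 18 mm above its underside
- dish_large_yellow: large round steel parts dish, floor painted yellow, fixed to the bench: inside 116 mm across, outside 122 mm, floor 3 mm thick, rim 8 mm above the bench. Origin on its axis at bench level
- dish_medium_yellow: medium round steel parts dish, floor painted yellow, fixed to the bench: inside 80 mm across, outside 86 mm, floor 3 mm thick, rim 8 mm above the bench. Origin on its axis at bench level
- sprocket_blue_center (a point): toothed engine belt sprocket with its face painted blue, axis vertical: dark steel toothed disc 90 mm across and 18 mm thick, with a bare steel hub 40 mm across rising 30 mm above the disc on its centre (48 mm tall in all), about 0.5 kg. Loose, the bottom part of a stack: stands on the bench with a roller standing centred on its hub. The point is on the axis, half-way up (24 mm above its underside)
- roller_blue_center (a point): round idler roller with a blue top face, axis vertical: black barrel with bare steel edges, 54 mm across, 36 mm tall, about 0.25 kg. Loose, stands centred on the hub of either sprocket (not always the one of its own colour), so its underside is 48 mm above the bench; one of the two rollers has the collar standing on it. The point is at its centre, 18 mm above its underside
- dish_large_blue: large round steel parts dish, floor painted blue, fixed to the bench: inside 116 mm across, outside 122 mm, floor 3 mm thick, rim 8 mm above the bench. Origin on its axis at bench level
- dish_medium_blue: medium round steel parts dish, floor painted blue, fixed to the bench: inside 80 mm across, outside 86 mm, floor 3 mm thick, rim 8 mm above the bench. Origin on its axis at bench level
- collar_center (a point): plain aluminium spacer collar, an unpainted silvery cylinder 34 mm across and 36 mm tall, axis vertical, about 0.12 kg. Loose, stands centred on top of one of the rollers, its underside 84 mm above the bench. The point is at its centre, 18 mm above its underside
- dish_small: small round bare steel parts dish, unpainted, fixed to the bench: inside 56 mm across, outside 62 mm, floor 3 mm thick, rim 8 mm above the bench. Origin on its axis at bench level
Not all that is in view belongs to the job. What is shaped like the part that bears sprocket_blue_center but turquoise is not meant.

How it is judged:
By the outcome, as a careful person would: the job done as asked, in the order asked, and still so for the second after the job is handed in, with the robot touching nothing.
It also fails if it takes over 125 s, if anything falls off the work surface, if the arm or the gripper's body presses on something with over 40 N, if the wrist force passes 120 N, or if a joint passes its speed limit or range.

## Working session

There is one attempt and no reset: what is moved stays moved. The work goes in short steps, Python scripts to look and compute and a tool call to move; the robot and the scene stay as the last step left them, time stands still between calls to the robot, and variables do not carry over. Pictures are saved under pics/ and viewed, and the job is handed in when it is done.

Besides the shell and the picture viewer there is one more tool, called after "Request:" as name(argument=value, ...) on one line, values as JSON. arm_command: Moves the arm, as the interface text tells. Its arguments: {"type":"object","properties":{"moves":{"type":"array","items":{"type":"array","items":{"type":"array","items":{"type":"number"}}}},"force":{"type":"number"}},"required":["moves"]}

```bash
mkdir -p pics; ls; python3 - <<'E'
from cell import arm
import cv2
for n in ["side","top","wrist"]:
    c=arm.get_calibration(n); print(n,{k:(v if k!='pose' else v) for k,v in c.items()})
    f=arm.grab_frame(n); cv2.imwrite(f"pics/{n}0.png",f[:,:,::-1])
print(arm.get_state())
E
```

```text
pics
side {'fx': 413.75221741849674, 'fy': 413.75221741849674, 'cx': 283.3747634273634, 'cy': 207.77787408188806, 'pose': array([[ 0.99458987,  0.0853004 , -0.05928601,  0.47577823],
       [-0.1021537 ,  0.69952941, -0.70726461, -0.71744101],
       [-0.01885765,  0.7094945 ,  0.70445862,  0.79237083],
       [ 0.        ,  0.        ,  0.        ,  1.        ]])}
top {'fx': 481.22185368026345, 'fy': 481.22185368026345, 'cx': 288.47647208507294, 'cy': 209.36852293935652, 'pose': array([[ 0.04183494,  0.97634499, -0.21213273,  0.22427779],
       [-0.9991221 ,  0.04134944, -0.00672642, -0.00156242],
       [ 0.00220426,  0.2122279 ,  0.97721771,  1.46747409],
       [ 0.        ,  0.        ,  0.        ,  1.        ]])}
wrist {'fx': 355.449302029056, 'fy': 355.449302029056, 'cx': 279.5446994777004, 'cy': 206.56030574810927, 'pose': array([[ 0.36689902,  0.89593721,  0.25036298,  0.26396635],
       [-0.9302598 ,  0.353752  ,  0.09734595, -0.48656847],
       [-0.00135055, -0.26861875,  0.96324563,  0.37076777],
       [ 0.        ,  0.        ,  0.        ,  1.        ]])}
{'time': 0.15, 'qpos': array([-7.44340334e+01,  5.03338380e+00,  7.86058241e+01, -8.36047437e-04,
        9.64635403e+01, -5.90515651e+00]), 'dq': array([ 0.09391457, -0.08930683, -0.38921438,  0.12137371,  0.0025597 ,
        0.06267758]), 'effort': array([ 2.31051941e-03, -3.52371311e+01, -3.13679838e+01,  4.03912338e-06,
        7.97215471e-03,  1.21979602e-05]), 'tool_pos': array([ 0.20122084, -0.51144569,  0.22666126]), 'tcp_rot': array([[ 9.30602804e-01,  3.66030294e-01, -4.95193424e-04],
       [ 3.66030590e-01, -9.30601223e-01,  1.72362880e-03],
       [ 1.70072752e-04, -1.78526974e-03, -9.99998392e-01]]), 'force': array([0.09096965, 0.19000159, 0.14811723]), 'wrist_torque': array([ 0.00576147,  0.02737719, -0.00593927]), 'grip_width': 0.08530574151877093}
```

View pics/top0.png

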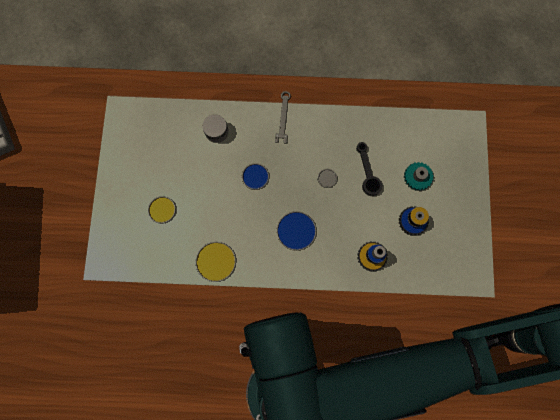

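View pics/side0.png

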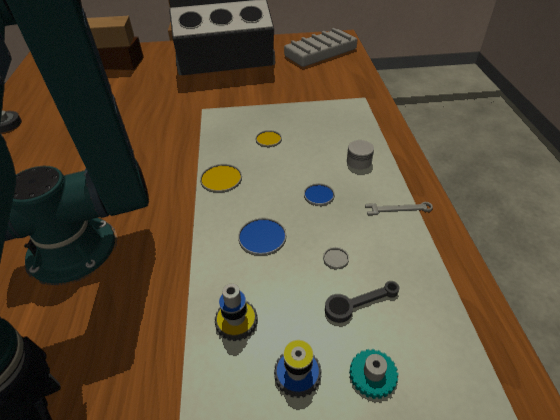

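```bash
cat > h.py <<'E'
import numpy as np, cv2
def cast(c,u,v,z):
    P=np.asarray(c['pose']); d=P[:3,:3]@np.array([(u-c['cx'])/c['fx'],-(v-c['cy'])/c['fy'],-1.]); o=P[:3,3]
    return o+d*(z-o[2])/d[2]
def proj(c,p):
    P=np.asarray(c['pose']); q=P[:3,:3].T@(np.asarray(p)-P[:3,3]); return np.array([c['cx']+c['fx']*q[0]/-q[2], c['cy']-c['fy']*q[1]/-q[2]])
def blobs(f,lo,hi,amin=20):
    hsv=cv2.cvtColor(f,cv2.COLOR_RGB2HSV); m=cv2.inRange(hsv,lo,hi)
    cs,_=cv2.findContours(m,cv2.RETR_EXTERNAL,cv2.CHAIN_APPROX_NONE); out=[]
    for k in cs:
        if cv2.contourArea(k)<amin: continue
        x,y,w,h=cv2.boundingRect(k)
        e=cv2.fitEllipse(cv2.convexHull(k)) if len(k)>=5 else None
        out.append(((x,y,w,h),cv2.contourArea(k),e))
    return out
Y=((20,120,80),(33,255,255)); B=((105,120,60),(125,255,255)); T=((80,100,60),(98,255,255))
E
python3 - <<'E'
from cell import arm
import cv2
from h import *
for n in ["top","side"]:
    c=arm.get_calibration(n); f=cv2.imread(f"pics/{n}0.png")[:,:,::-1].copy()
    for nm,r in (("Y",Y),("B",B),("T",T)):
        for b,a,e in blobs(f,*r):
            (u,v),ax,_=e
            print(n,nm,b,int(a),np.round(e[0],1),np.round(ax,1),"z3",np.round(cast(c,u,v,.003)[:2],3),"z18",np.round(cast(c,u,v,.018)[:2],3),"z84",np.round(cast(c,u,v,.084)[:2],3))
f=cv2.imread("pics/top0.png"); a=cv2.resize(f[140:290,320:460],None,fx=4,fy=4,interpolation=cv2.INTER_CUBIC)
cv2.imwrite("pics/ctop.png",a)
f=cv2.imread("pics/side0.png"); a=cv2.resize(f[270:410,200:410],None,fx=3.8,fy=3.8,interpolation=cv2.INTER_CUBIC)
cv2.imwrite("pics/cside.png",a)
E
```

```text
top Y (360, 243, 22, 27) 174 [372.4 255.8] [25.8 26.8] z3 [ 0.408 -0.253] z18 [ 0.406 -0.251] z84 [ 0.398 -0.239]
top Y (197, 243, 38, 38) 1061 [215.6 261.4] [36.7 38.4] z3 [0.371 0.223] z18 [0.369 0.221] z84 [0.363 0.211]
top Y (411, 207, 18, 18) 229 [419.3 215.4] [17.2 18.2] z3 [ 0.54  -0.398] z18 [ 0.537 -0.394] z84 [ 0.523 -0.376]
top Y (150, 197, 25, 25) 440 [161.8 209.6] [23.4 25.6] z3 [0.525 0.402] z18 [0.522 0.398] z84 [0.508 0.38 ]
top B (368, 245, 15, 18) 68 [376.6 253.2] [17.2 17.8] z3 [ 0.417 -0.266] z18 [ 0.415 -0.263] z84 [ 0.406 -0.252]
top B (278, 213, 37, 36) 1000 [296.1 230.5] [36.3 36.6] z3 [ 0.477 -0.018] z18 [ 0.474 -0.017] z84 [ 0.463 -0.017]
top B (401, 208, 22, 25) 152 [413.4 220.2] [23.6 25.5] z3 [ 0.524 -0.38 ] z18 [ 0.521 -0.376] z84 [ 0.508 -0.359]
top B (244, 165, 24, 23) 411 [255.1 176.1] [23.1 24.2] z3 [0.645 0.118] z18 [0.641 0.117] z84 [0.622 0.112]
top T (405, 162, 28, 27) 527 [418.8 175.4] [25.9 28. ] z3 [ 0.67  -0.399] z18 [ 0.665 -0.395] z84 [ 0.645 -0.377]
side Y (284, 340, 29, 28) 597 [298.  353.7] [27.4 29. ] z3 [ 0.529 -0.34 ] z18 [ 0.528 -0.3
[... 564 characters left out ...]
z84 [ 0.547 -0.414]
side B (277, 357, 9, 29) 142 [281.1 370.9] [ 8.2 28.6] z3 [ 0.492 -0.371] z18 [ 0.492 -0.377] z84 [ 0.49  -0.406]
side B (219, 295, 5, 14) 31 [221.3 301.5] [ 4.6 12.8] z3 [ 0.376 -0.201] z18 [ 0.378 -0.211] z84 [ 0.386 -0.254]
side B (239, 292, 6, 17) 42 [239.8 299.7] [ 9.1 15.7] z3 [ 0.417 -0.201] z18 [ 0.418 -0.211] z84 [ 0.423 -0.254]
side B (240, 220, 45, 33) 1099 [261.7 235.8] [32.3 44.9] z3 [ 0.477 -0.019] z18 [ 0.477 -0.032] z84 [ 0.477 -0.09 ]
side B (305, 185, 28, 18) 358 [318.7 193.7] [17.4 27.8] z3 [0.646 0.119] z18 [0.643 0.103] z84 [0.629 0.033]
side T (350, 349, 48, 48) 1622 [373.7 372.4] [43.6 50.7] z3 [ 0.669 -0.394] z18 [ 0.665 -0.4  ] z84 [ 0.649 -0.427]
```

View pics/ctop.png

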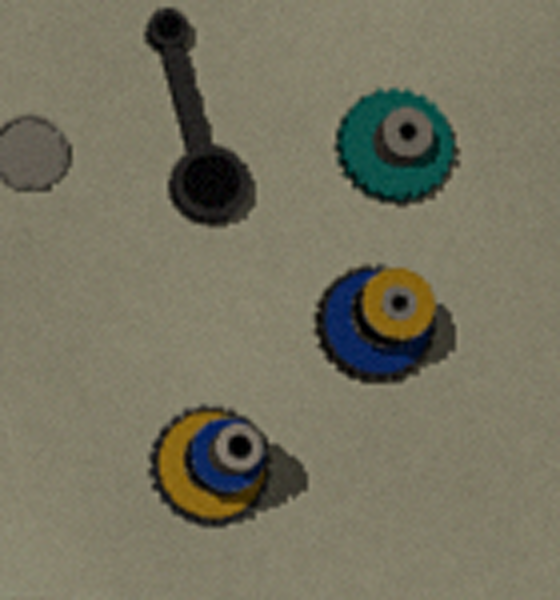

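View pics/cside.png

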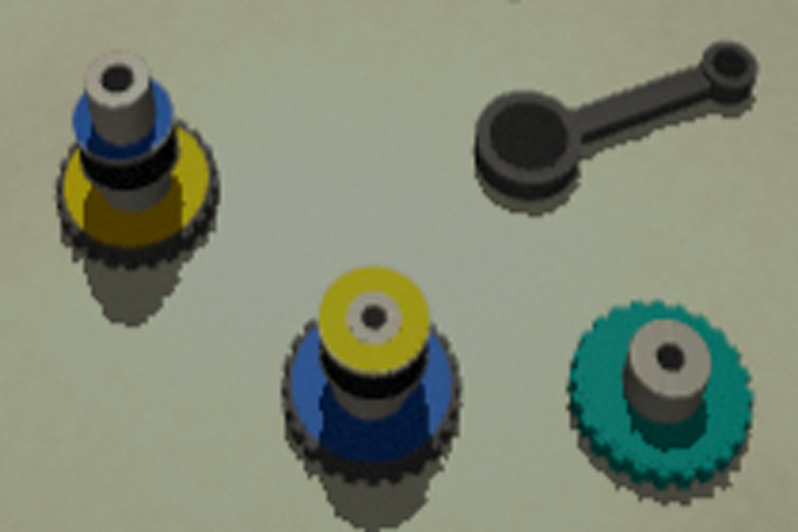

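View pics/wrist0.png

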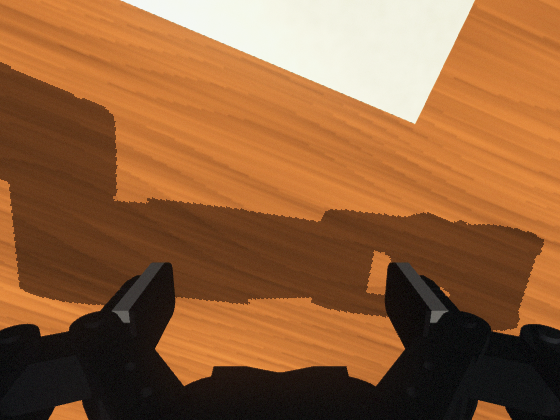

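```bash
python3 - <<'E'
from cell import arm
from h import *
t=arm.get_calibration("top");s=arm.get_calibration("side")
print("collar",cast(t,379.75,251.75,.12),cast(s,230.8,290,.12))
print("small",cast(t,328.25,178.5,.008),cast(s,336,258,.008))
print(arm.get_state()['tool_pos'])
E
```

```text
collar [ 0.40576596 -0.25389519  0.12      ] [ 0.40874819 -0.25388458  0.12      ]
small [ 0.64574807 -0.11245166  0.008     ] [ 0.64930839 -0.11469318  0.008     ]
[ 0.20122084 -0.51144569  0.22666126]
```

Request:
arm_command(moves=[[[8.5,20.6,25.9,2,0,0,0],[8.5,20.6,25.9,2,0,0,0],[8.5,20.6,25.9,2,0,0,0],[8.5,20.6,25.9,2,0,0,0],[8.5,20.6,25.9,2,0,0,0],[8.5,20.6,25.9,2,0,0,0],[8.5,20.6,25.9,2,0,0,0],[8.5,20.6,25.9,2,0,0,0],[8.5,20.6,25.9,2,0,0,0],[8.5,20.6,25.9,2,0,0,0],[8.5,20.6,25.9,2,0,0,0]]], force=40)

```text
time: 1.07
tool_pos: [0.4071, -0.2529, 0.2473]
tcp_rot: [[0.93, 0.367, -0.001], [0.367, -0.93, -0.0], [-0.001, -0.0, -1.0]]
force: [0.3, -0.2, -0.3]
grip_width: 0.0844
```

```bash
python3 - <<'E'
from cell import arm
from h import *
c=arm.get_calibration("wrist"); f=arm.grab_frame("wrist"); cv2.imwrite("pics/w1.png",f[:,:,::-1])
s=arm.get_state(); print(s['time'],s['tool_pos'],s['qpos'])
print("tcp-axis proj at z .12",proj(c,[*s['tool_pos'][:2],.12]), "A",proj(c,[.407,-.253,.12]))
for nm,r in (("Y",Y),("B",B),("T",T)):
    for b,a,e in blobs(f,*r,amin=100):
        (u,v)=e[0]; print(nm,b,int(a),np.round(e[0]),np.round(e[1]),[np.round(cast(c,u,v,z)[:2],3) for z in (.003,.018,.084)])
np.save("w1.npy",c['pose'])
E
```

```text
1.1167 [ 0.40674625 -0.25347397  0.2472471 ] [-3.86840105e+01 -4.22718964e+00  8.56048675e+01 -4.17258731e-02
  9.86600295e+01  2.98912112e+01]
tcp-axis proj at z .12 [280.29970638 196.94866042] A [279.858255   196.44291514]
Y (241, 135, 74, 60) 1517 [278. 171.] [73. 75.] [array([ 0.406, -0.251]), array([ 0.408, -0.25 ]), array([ 0.419, -0.246])]
Y (435, 81, 63, 65) 3073 [466. 113.] [59. 68.] [array([ 0.537, -0.414]), array([ 0.534, -0.407]), array([ 0.523, -0.375])]
B (249, 158, 59, 56) 919 [278. 186.] [57. 58.] [array([ 0.39 , -0.257]), array([ 0.393, -0.256]), array([ 0.407, -0.251])]
B (395, 73, 67, 81) 2072 [434. 113.] [74. 84.] [array([ 0.524, -0.382]), array([ 0.522, -0.376]), array([ 0.513, -0.35 ])]
B (26, 0, 116, 81) 7530 [84. 17.] [111. 131.] [array([ 0.478, -0.017]), array([ 0.478, -0.025]), array([ 0.477, -0.061])]
T (481, 0, 79, 26) 1269 [522.  -6.] [60. 81.] [array([ 0.655, -0.408]), array([ 0.648, -0.401]), array([ 0.616, -0.371])]
```

View pics/w1.png

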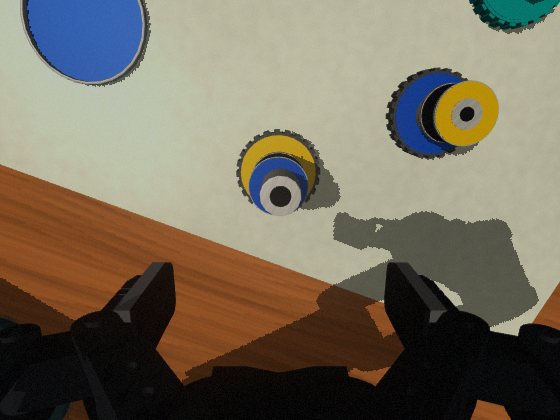

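Request:
arm_command(moves=[[[7,0,0.1,-4,0,0,0],[6,0,0.1,-8,0,0,0],[6,0,0.1,-11,0,0,0],[6,0,0.1,-13,0,0,0],[6,0,0.1,-13.8,0,0,0],[6,0,0.1,-13.8,0,0,0],[3,0,0.1,-13.8,0,0,0],[3,0,0.1,-13.8,0,0,0],[3,0,0.1,-13.8,0,0,0],[3,0,0.1,-13.8,0,0,0],[3,0,0.1,-13.8,0,0,0],[3,0,0.1,-13.8,0,0,0]]], force=30)

```text
time: 2.12
tool_pos: [0.4084, -0.2531, 0.1121]
tcp_rot: [[0.931, 0.366, 0.003], [0.366, -0.931, -0.004], [0.002, 0.005, -1.0]]
force: [-0.9, -0.5, 6.0]
grip_width: 0.0314
```

```bash
python3 - <<'E'
from cell import arm
from h import *
f=arm.grab_frame("wrist"); cv2.imwrite("pics/w2.png",f[:,:,::-1])
E
```

```text
(no output)
```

View pics/w2.png

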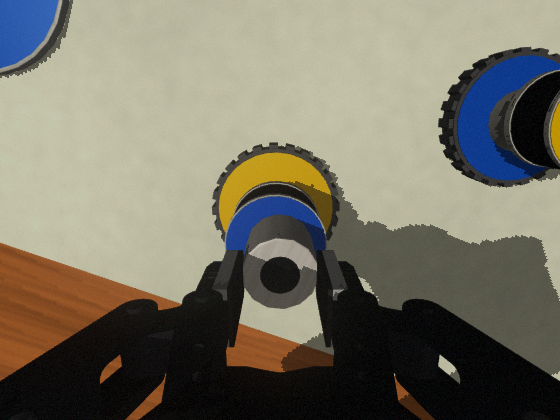

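Request:
arm_command(moves=[[[3,0,0,0.3,0,0,0],[3,0,0,0.8,0,0,0],[3,0,0,2,0,0,0],[3,0,0,4,0,0,0],[3,0,0,4,0,0,0],[3,0,0,4,0,0,0]]])

```text
time: 2.67
tool_pos: [0.4082, -0.2523, 0.1512]
tcp_rot: [[0.931, 0.366, 0.003], [0.366, -0.931, -0.002], [0.002, 0.003, -1.0]]
force: [0.2, 0.2, -1.3]
grip_width: 0.0315
```

```bash
python3 - <<'E'
from cell import arm
from h import *
f=arm.grab_frame("side"); cv2.imwrite("pics/s3.png",cv2.resize(f[200:370,140:350,::-1],None,fx=3,fy=3))
f=arm.grab_frame("wrist"); cv2.imwrite("pics/w3.png",f[:,:,::-1])
E
```

```text
(no output)
```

View pics/s3.png

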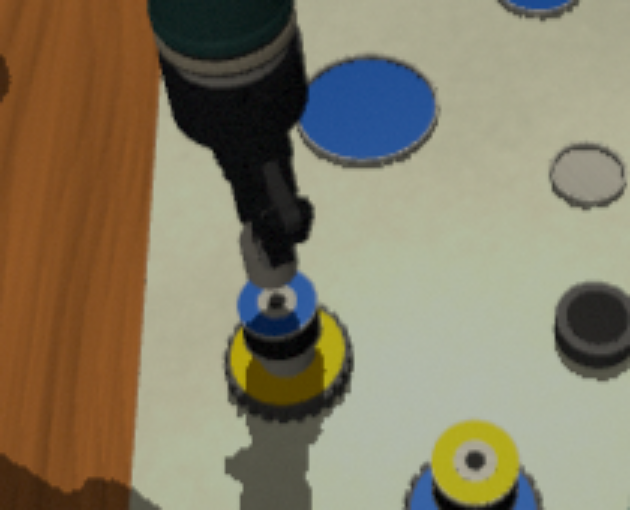

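View pics/w3.png

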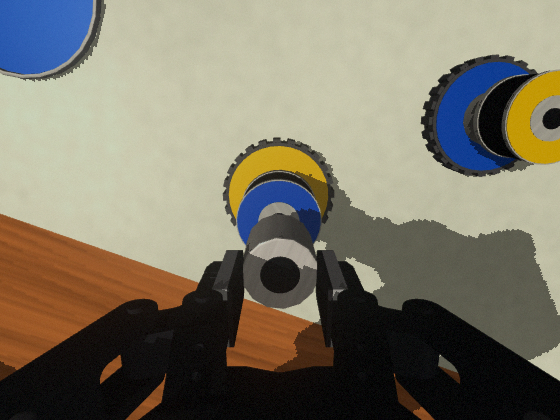

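Request:
arm_command(moves=[[[3,1,0.5,2,0,0,0],[3,24,13.9,3,0,0,0],[3,24,13.9,3,0,0,0],[3,24,13.9,3,0,0,0],[3,24,13.9,3,0,0,0],[3,24,13.9,3,0,0,0],[3,24,13.9,3,0,0,0],[3,24,13.9,3,0,0,0],[3,24,13.9,0,0,0,0],[3,24,13.9,-2,0,0,0],[3,24,13.9,-2,0,0,0],[3,24,13.9,-2,0,0,0]]])

```text
time: 3.77
tool_pos: [0.6456, -0.1123, 0.1262]
tcp_rot: [[0.931, 0.366, -0.007], [0.366, -0.931, 0.002], [-0.005, -0.004, -1.0]]
force: [0.7, -0.8, -0.5]
grip_width: 0.0315
```

```bash
python3 - <<'E'
from cell import arm
from h import *
c=arm.get_calibration("wrist");f=arm.grab_frame("wrist"); cv2.imwrite("pics/w4.png",f[:,:,::-1])
s=arm.get_state()['tool_pos'];print(s)
for p in ([.6475,-.1135,.008],[.6475+.026,-.1135+.0103,.008]): print(proj(c,p))
for u,v in ((250,180),): print(cast(c,u,v,.008))
np.save('w4.npy',c['pose'])
E
```

```text
[ 0.64682272 -0.11279975  0.12873885]
[282.77227445 196.8385847 ]
[282.81435969 160.16636978]
[ 0.65057234 -0.08580089  0.008     ]
```

View pics/w4.png

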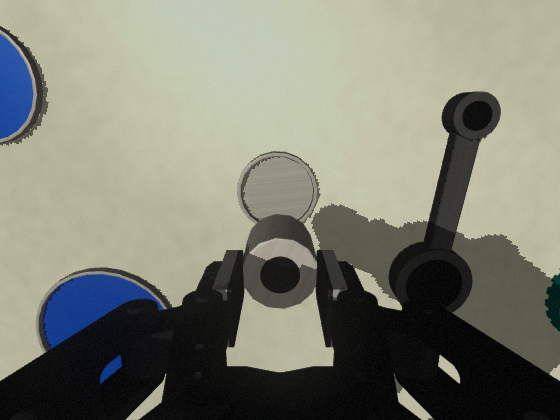

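```bash
python3 - <<'E'
from cell import arm
from h import *
c=arm.get_calibration("wrist")
f=cv2.imread('pics/w4.png'); g=cv2.cvtColor(f,cv2.COLOR_BGR2HSV)
print(cast(c,278,191,.008)); print(arm.get_state()['tool_pos'])
print([ (v,f[v,278].tolist()) for v in range(146,164,2)])
print([ (u,f[188,u].tolist()) for u in list(range(232,246,2))+list(range(310,326,2))])
E
```

```text
[ 0.65156548 -0.10933054  0.008     ]
[ 0.64682272 -0.11279975  0.12873885]
[(146, [175, 200, 194]), (148, [173, 199, 197]), (150, [172, 199, 193]), (152, [66, 73, 75]), (154, [139, 150, 154]), (156, [83, 92, 93]), (158, [131, 145, 147]), (160, [141, 153, 158]), (162, [132, 143, 149])]
[(232, [163, 190, 191]), (234, [163, 188, 191]), (236, [165, 192, 193]), (238, [138, 153, 158]), (240, [127, 138, 141]), (242, [69, 77, 80]), (244, [133, 145, 149]), (310, [126, 142, 143]), (312, [129, 142, 145]), (314, [132, 147, 151]), (316, [131, 141, 144]), (318, [86, 103, 105]), (320, [167, 193, 190]), (322, [171, 197, 195]), (324, [175, 200, 196])]
```

Request:
arm_command(moves=[[[3,0.2,0.1,-4,0,0,0],[3,0.2,0.1,-7,0,0,0],[3,0.2,0.1,-8.5,0,0,0],[3,0.2,0.1,-9.2,0,0,0],[3,0.2,0.1,-9.5,0,0,0],[3,0.2,0.1,-9.7,0,0,0],[3,0.2,0.1,-9.8,0,0,0],[3,0.2,0.1,-9.8,0,0,0],[3,0.2,0.1,-9.8,0,0,0]]])

```text
time: 4.57
tool_pos: [0.6504, -0.1121, 0.0335]
tcp_rot: [[0.931, 0.366, 0.003], [0.366, -0.931, -0.001], [0.003, 0.002, -1.0]]
force: [0.1, 0.4, -0.2]
grip_width: 0.0315
```

Request:
arm_command(moves=[[[3,0,0,-0.05,0,0,0],[3,0,0,-0.1,0,0,0],[3,0,0,-0.1,0,0,0]]])

```text
time: 4.82
tool_pos: [0.6497, -0.1119, 0.0313]
tcp_rot: [[0.931, 0.366, 0.001], [0.366, -0.931, -0.0], [0.001, 0.001, -1.0]]
force: [0.1, -0.2, 0.1]
grip_width: 0.0313
```

```bash
python3 - <<'E'
from cell import arm
for i in range(3):
    s=arm.get_state();print(s['force'],s['tool_pos'])
    arm.grab_frame("wrist")
E
```

```text
[ 0.05364988 -0.22702304  0.12723608] [ 0.64973309 -0.11193592  0.03130653]
[0.00746011 0.34096512 0.06372582] [ 0.64975406 -0.11191524  0.03133283]
[-0.10010708  0.13472561  1.0850161 ] [ 0.64974868 -0.11189867  0.03128557]
```

Request:
arm_command(moves=[[[3,0,0,-0.05,0,0,0],[3,0,0,-0.05,0,0,0],[3.5,0,0,-0.05,0,0,0],[4.2,0,0,-0.05,0,0,0],[5,0,0,-0.05,0,0,0],[5.5,0,0,-0.05,0,0,0],[5.5,0,0,0.5,0,0,0],[5.5,0,0,3,0,0,0],[6.5,0,0,6,0,0,0],[7.5,0,0,10,0,0,0],[7.5,0,0,14,0,0,0],[7.5,0,0,14,0,0,0]]])

```text
time: 5.97
tool_pos: [0.6538, -0.113, 0.1828]
tcp_rot: [[0.93, 0.366, 0.019], [0.366, -0.931, -0.005], [0.015, 0.011, -1.0]]
force: [0.2, -0.2, 1.6]
grip_width: 0.0749
```

```bash
python3 - <<'E'
from cell import arm
from h import *
f=arm.grab_frame("wrist"); cv2.imwrite("pics/w5.png",f[:,:,::-1])
E
```

```text
(no output)
```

View pics/w5.png

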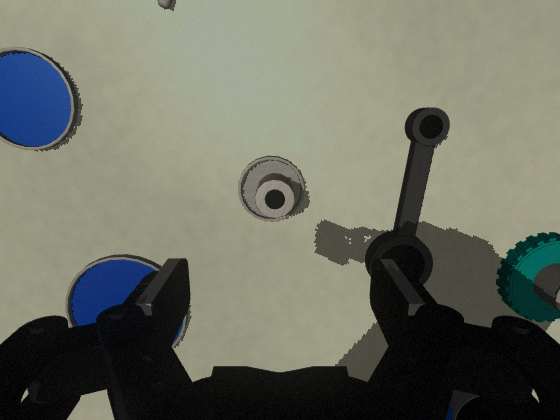

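Request:
arm_command(moves=[[[7.5,-24.2,-14,0,0,0,0],[7.5,-24.2,-14,0,0,0,0],[7.5,-24.2,-14,0,0,0,0],[7.5,-24.2,-14,0,0,0,0],[7.5,-24.2,-14,0,0,0,0],[7.5,-24.2,-14,0,0,0,0],[7.5,-24.2,-14,0,0,0,0],[7.5,-24.2,-14,0,0,0,0],[7.5,-24.2,-14,-2,0,0,0],[7.5,-24.2,-14,-4,0,0,0],[7.5,-24.2,-14,-4,0,0,0],[7.5,-24.2,-14,-4,0,0,0]]])

```text
time: 7.02
tool_pos: [0.4066, -0.2508, 0.1291]
tcp_rot: [[0.93, 0.366, -0.003], [0.366, -0.93, 0.003], [-0.002, -0.004, -1.0]]
force: [0.0, -1.0, -0.0]
grip_width: 0.0752
```

```bash
python3 - <<'E'
from cell import arm
from h import *
c=arm.get_calibration("wrist");f=arm.grab_frame("wrist"); cv2.imwrite("pics/w6.png",f[:,:,::-1])
s=arm.get_state();print(s['tool_pos'])
for nm,r in (("Y",Y),("B",B)):
    for b,a,e in blobs(f,*r,amin=100):
        (u,v)=e[0]; print(nm,b,int(a),np.round(e[0]),np.round(e[1]),[np.round(cast(c,u,v,z)[:2],3) for z in (.003,.018,.084)])
E
```

```text
[ 0.40749497 -0.25146669  0.13048855]
Y (227, 148, 107, 77) 3219 [280. 199.] [102. 107.] [array([ 0.405, -0.251]), array([ 0.409, -0.25 ]), array([ 0.424, -0.244])]
Y (534, 80, 26, 86) 1472 [580. 118.] [ 85. 105.] [array([ 0.543, -0.434]), array([ 0.539, -0.423]), array([ 0.521, -0.372])]
B (236, 188, 91, 86) 6052 [281. 230.] [86. 91.] [array([ 0.381, -0.262]), array([ 0.386, -0.26 ]), array([ 0.407, -0.251])]
B (451, 57, 102, 118) 4602 [509. 115.] [106. 127.] [array([ 0.526, -0.385]), array([ 0.523, -0.376]), array([ 0.509, -0.337])]
B (0, 0, 79, 71) 4383 [30. 23.] [ 76. 111.] [array([ 0.458, -0.045]), array([ 0.459, -0.055]), array([ 0.461, -0.099])]
```

View pics/w6.png

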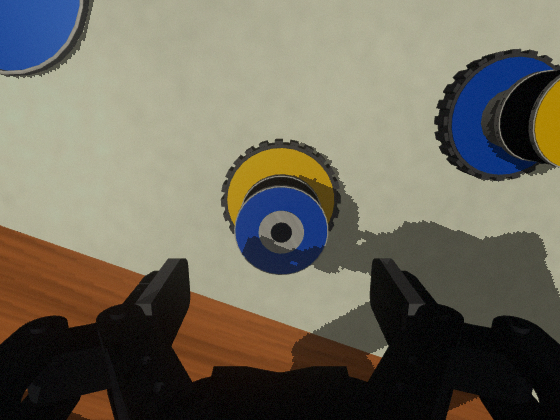

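Request:
arm_command(moves=[[[7.5,0,0,-3,0,0,0],[7.5,0,0,-5,0,0,0],[7.5,0,0,-5.7,0,0,0],[7.5,0,0,-5.7,0,0,0],[6.5,0,0,-5.7,0,0,0],[5,0,0,-5.7,0,0,0],[4.5,0,0,-5.7,0,0,0],[4.5,0,0,-5.7,0,0,0],[4.5,0,0,-5.7,0,0,0]]], force=40)

```text
time: 7.82
tool_pos: [0.4092, -0.2531, 0.0771]
tcp_rot: [[0.931, 0.366, 0.005], [0.366, -0.931, -0.004], [0.003, 0.005, -1.0]]
force: [-0.9, -0.1, 5.5]
grip_width: 0.0451
```

Request:
arm_command(moves=[[[4.5,0,0,0.2,0,0,0],[4.5,0,0,0.6,0,0,0],[4.5,0,0,1.5,0,0,0],[4.5,0,0,3,0,0,0],[4.5,0,0,3,0,0,0],[4.5,0,0,3,0,0,0]]])

```text
time: 8.32
tool_pos: [0.4082, -0.2526, 0.1052]
tcp_rot: [[0.931, 0.366, 0.003], [0.366, -0.931, -0.002], [0.002, 0.003, -1.0]]
force: [0.1, 0.2, -0.7]
grip_width: 0.045
```

```bash
python3 - <<'E'
from cell import arm
from h import *
f=arm.grab_frame("wrist"); cv2.imwrite("pics/w7.png",f[:,:,::-1])
f=arm.grab_frame("side"); cv2.imwrite("pics/s7.png",cv2.resize(f[200:370,140:350,::-1],None,fx=3,fy=3))
E
```

```text
(no output)
```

View pics/w7.png

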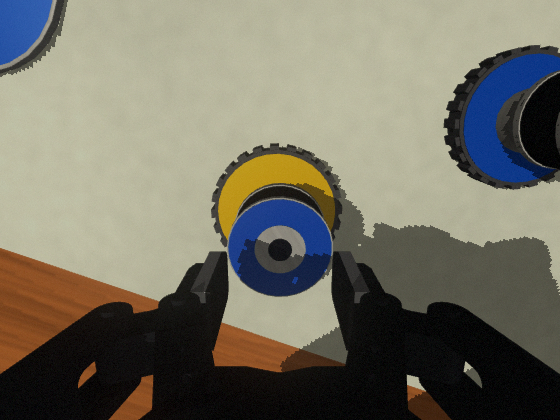

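View pics/s7.png

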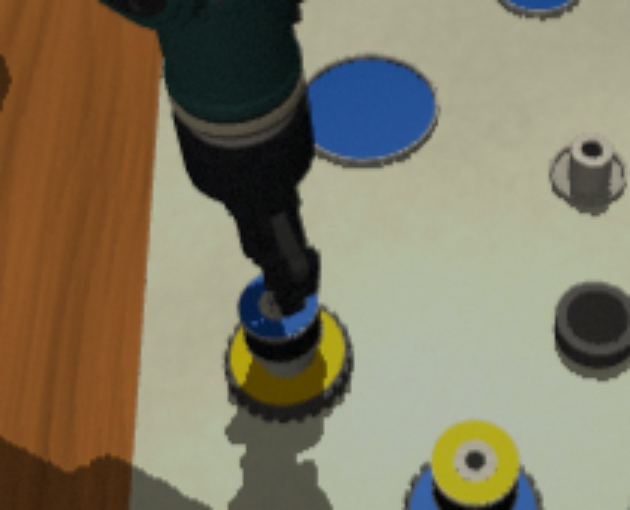

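```bash
python3 - <<'E'
from cell import arm
from h import *
c=arm.get_calibration("wrist"); s=arm.get_state(); R=s['tcp_rot'];p=s['tool_pos']
for y in (.017,.0225,.027,.0375):
  for x in (.011,-.011):
    print(y,x,[ (t,np.round(proj(c,p+R@np.array([x,sg*y,t]))).tolist()) for t in (.02,.017,.01,0.,-.01) for sg in (1,)])
E
python3 - <<'E'
import cv2
for n in ("w3","w7"):
    f=cv2.imread(f"pics/{n}.png"); cv2.imwrite(f"pics/{n}c.png",cv2.resize(f[200:370,180:380],None,fx=3.5,fy=3.5,interpolation=cv2.INTER_CUBIC)*1)
E
```

```text
0.017 0.011 [(0.02, [315.0, 228.0]), (0.017, [316.0, 230.0]), (0.01, [317.0, 235.0]), (0.0, [319.0, 243.0]), (-0.01, [322.0, 252.0])]
0.017 -0.011 [(0.02, [314.0, 269.0]), (0.017, [314.0, 272.0]), (0.01, [316.0, 278.0]), (0.0, [318.0, 288.0]), (-0.01, [320.0, 300.0])]
0.0225 0.011 [(0.02, [326.0, 228.0]), (0.017, [327.0, 230.0]), (0.01, [329.0, 235.0]), (0.0, [332.0, 243.0]), (-0.01, [336.0, 252.0])]
0.0225 -0.011 [(0.02, [325.0, 269.0]), (0.017, [325.0, 272.0]), (0.01, [327.0, 278.0]), (0.0, [330.0, 288.0]), (-0.01, [333.0, 300.0])]
0.027 0.011 [(0.02, [335.0, 228.0]), (0.017, [336.0, 230.0]), (0.01, [339.0, 235.0]), (0.0, [342.0, 243.0]), (-0.01, [347.0, 252.0])]
0.027 -0.011 [(0.02, [334.0, 269.0]), (0.017, [334.0, 272.0]), (0.01, [337.0, 278.0]), (0.0, [340.0, 288.0]), (-0.01, [344.0, 300.0])]
0.0375 0.011 [(0.02, [357.0, 228.0]), (0.017, [358.0, 230.0]), (0.01, [361.0, 235.0]), (0.0, [367.0, 243.0]), (-0.01, [372.0, 252.0])]
0.0375 -0.011 [(0.02, [354.0, 269.0]), (0.017, [356.0, 272.0]), (0.01, [359.0, 278.0]), (0.0, [363.0, 288.0]), (-0.01, [369.0, 300.0])]
```

View pics/w7c.png

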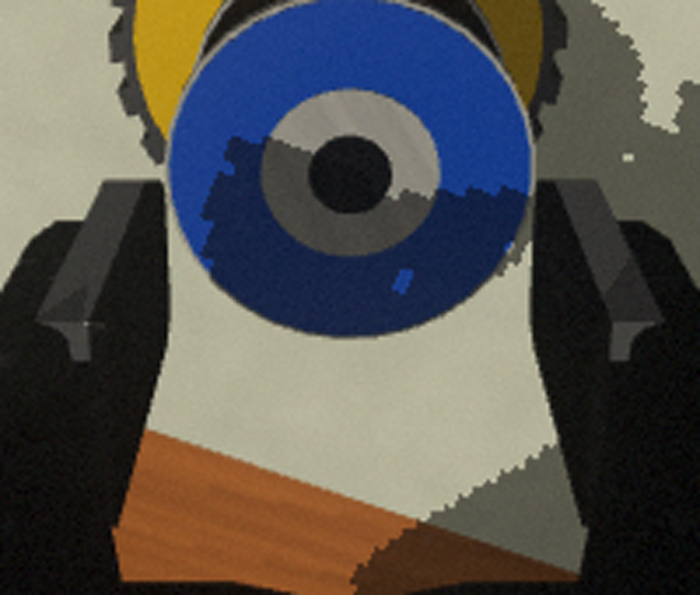

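View pics/w3c.png

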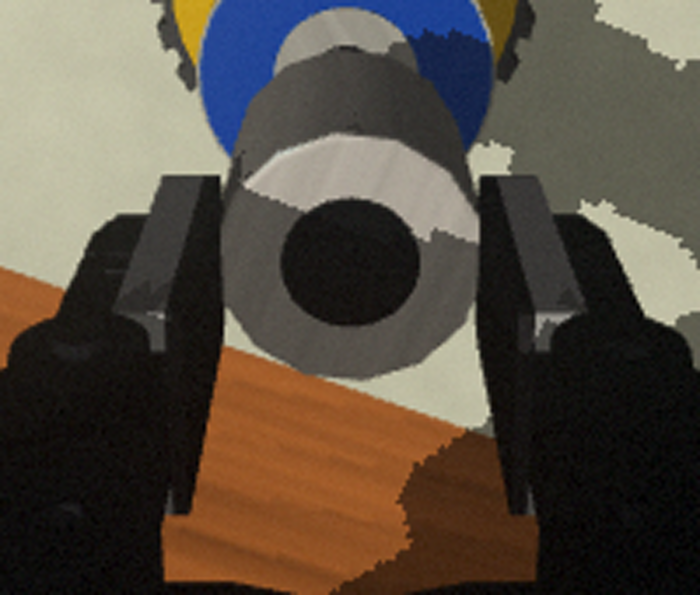

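```bash
python3 - <<'E'
from cell import arm
from h import *
c=arm.get_calibration("side"); s=arm.get_state(); R=s['tcp_rot'];p=s['tool_pos']; print(p,s['force'],s['grip_width'])
for t in (.017,.005,-.007):
  print(t,[np.round((proj(c,p+R@np.array([x,y,t]))-[140,200])*3).tolist() for x in (-.011,.011) for y in (.0225,.035)])
f=cv2.imread('pics/s7.png'); cv2.imwrite('pics/s7c.png',cv2.resize(f[170:420,170:400],None,fx=2.4,fy=2.4,interpolation=cv2.INTER_NEAREST))
E
```

```text
[ 0.40718549 -0.2517754   0.10340195] [-0.05034361 -0.157896   -0.28390712] 0.04491549666452591
0.017 [[273.0, 330.0], [280.0, 345.0], [304.0, 316.0], [312.0, 331.0]]
0.005 [[271.0, 320.0], [278.0, 335.0], [302.0, 306.0], [310.0, 321.0]]
-0.007 [[269.0, 309.0], [276.0, 325.0], [301.0, 295.0], [309.0, 310.0]]
```

View pics/s7c.png

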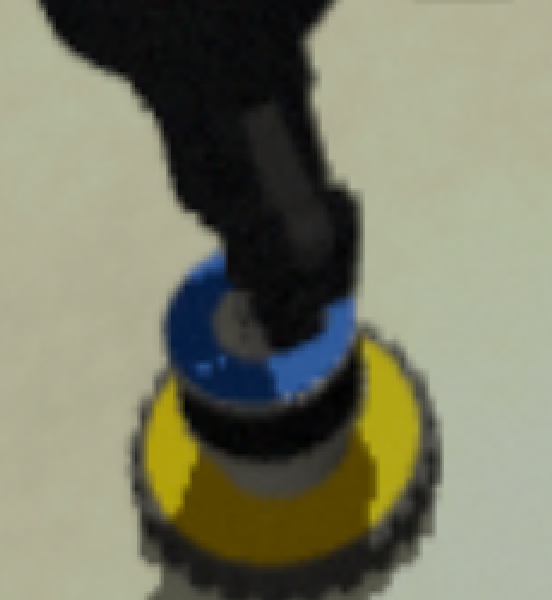

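Request:
arm_command(moves=[[[7.5,0,0,1,0,0,0],[7.5,0,0,1,0,0,0],[7.5,0,0,1,0,0,0],[7.5,0,0,1,0,0,0]]])

```text
time: 8.75
tool_pos: [0.4073, -0.2519, 0.1136]
tcp_rot: [[0.931, 0.366, 0.0], [0.366, -0.931, -0.0], [-0.0, 0.0, -1.0]]
force: [-0.2, -0.6, -0.4]
grip_width: 0.0746
```

```bash
python3 - <<'E'
from cell import arm
from h import *
c=arm.get_calibration("wrist");f=arm.grab_frame("wrist"); cv2.imwrite("pics/w8.png",f[:,:,::-1])
s=arm.get_state();print(s['tool_pos'],s['grip_width'])
for nm,r in (("Y",Y),("B",B)):
    for b,a,e in blobs(f,*r,amin=1000):
        (u,v)=e[0]; print(nm,b,int(a),np.round(e[0]),np.round(e[1]),[np.round(cast(c,u,v,z)[:2],3) for z in (.018,.084)])
E
```

```text
[ 0.40723763 -0.25174773  0.1133971 ] 0.0747494324449086
Y (222, 151, 113, 85) 3630 [278. 205.] [108. 113.] [array([ 0.409, -0.25 ]), array([ 0.426, -0.244])]
B (233, 194, 98, 93) 7012 [282. 240.] [92. 98.] [array([ 0.385, -0.262]), array([ 0.408, -0.252])]
B (460, 54, 100, 126) 5190 [520. 116.] [111. 133.] [array([ 0.522, -0.375]), array([ 0.508, -0.334])]
B (0, 0, 63, 68) 3067 [21. 23.] [ 62. 103.] [array([ 0.459, -0.062]), array([ 0.462, -0.107])]
```

View pics/w8.png

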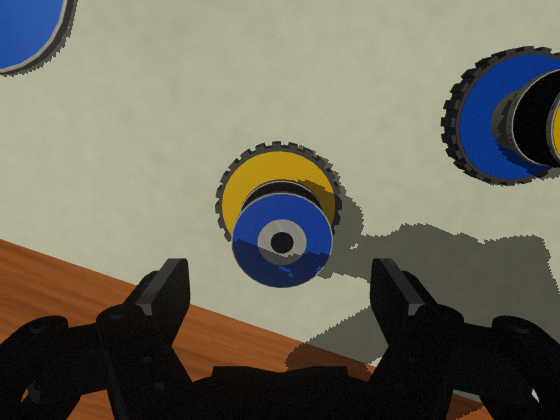

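Request:
arm_command(moves=[[[7.5,0.1,0,-3,0,0,0],[7.5,0.1,0,-5,0,0,0],[7.5,0.1,0,-6,0,0,0],[7.5,0.1,0,-6.2,0,0,0],[7.5,0.1,0,-6.2,0,0,0],[6.5,0.1,0,-6.2,0,0,0],[5.5,0.1,0,-6.2,0,0,0],[5,0.1,0,-6.2,0,0,0],[4.8,0.1,0,-6.2,0,0,0],[4.8,0.1,0,-6.2,0,0,0],[4.8,0.1,0,-6.2,0,0,0]]], force=40)

```text
time: 9.72
tool_pos: [0.4094, -0.2526, 0.0535]
tcp_rot: [[0.931, 0.366, 0.003], [0.366, -0.931, -0.002], [0.002, 0.003, -1.0]]
force: [-0.7, 0.9, 5.8]
grip_width: 0.0525
```

```bash
python3 - <<'E'
from cell import arm
from h import *
f=arm.grab_frame("wrist"); cv2.imwrite("pics/w9.png",f[:,:,::-1])
s=arm.get_state();print(s['tool_pos'],s['grip_width'],s['force'])
E
```

```text
[ 0.40942759 -0.25263299  0.05349072] 0.052924578173710504 [-0.41690777  0.89200393  6.00969388]
```

View pics/w9.png

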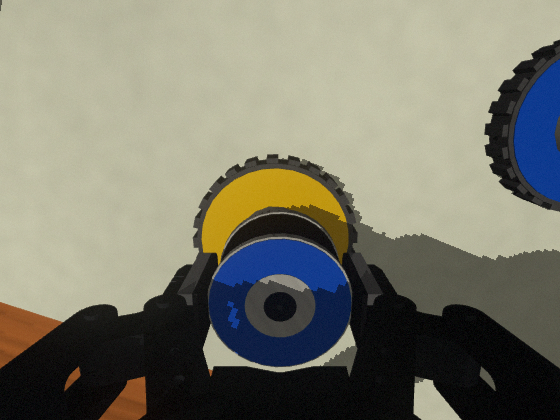

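Request:
arm_command(moves=[[[4.8,0,0,0.2,0,0,0],[4.8,0,0,0.6,0,0,0],[4.8,0,0,1.5,0,0,0],[4.8,0,0,4,0,0,0],[4.8,0,0,8,0,0,0],[4.8,0,0,10,0,0,0],[4.8,0,0,10,0,0,0],[4.8,0,0,10,0,0,0]]], force=50)

```text
time: 10.43
tool_pos: [0.4089, -0.2523, 0.153]
tcp_rot: [[0.931, 0.366, 0.002], [0.366, -0.931, -0.002], [0.001, 0.003, -1.0]]
force: [0.3, 0.8, -3.8]
grip_width: 0.0525
```

```bash
python3 - <<'E'
from cell import arm
from h import *
f=arm.grab_frame("side"); cv2.imwrite("pics/s10.png",cv2.resize(f[180:350,140:350,::-1],None,fx=3,fy=3))
s=arm.get_state();print(s['tool_pos'],s['grip_width'],s['force'])
E
```

```text
[ 0.40786845 -0.25145671  0.15090152] 0.052154245902207054 [-0.40092627  0.78791773 -3.59506024]
```

View pics/s10.png

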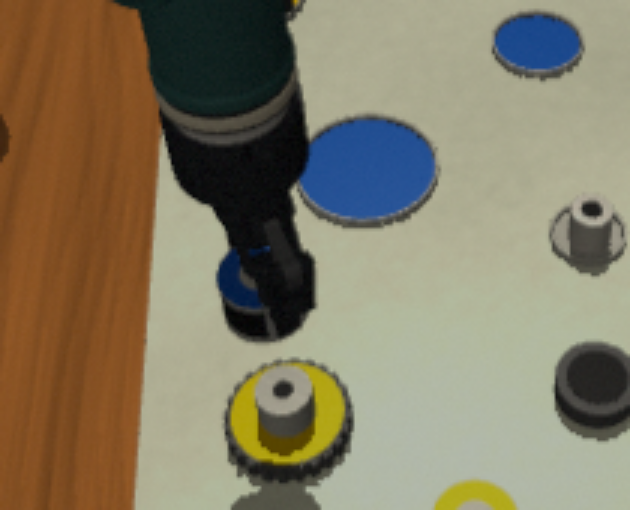

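Request:
arm_command(moves=[[[4.8,2,3,1,0,0,0],[4.8,4,6,1,0,0,0],[4.8,6.2,9.4,1,0,0,0],[4.8,8.4,12.8,1,0,0,0],[4.8,10.6,16.2,1,0,0,0],[4.8,12.8,19.6,1,0,0,0],[4.8,15,23,1,0,0,0],[4.8,17,26.4,1,0,0,0],[4.8,19.2,29.8,1,0,0,0],[4.8,21.4,33,1,0,0,0],[4.8,23,36,0,0,0,0],[4.8,23.8,37.1,-2,0,0,0]]])

```text
time: 11.48
tool_pos: [0.6479, 0.1242, 0.1307]
tcp_rot: [[0.929, 0.37, 0.002], [0.37, -0.929, 0.003], [0.002, -0.002, -1.0]]
force: [0.0, 0.4, -1.6]
grip_width: 0.0522
```

Request:
arm_command(moves=[[[4.8,0,0,-1,0,0,0],[4.8,0,0,-2,0,0,0],[4.8,0,0,-2,0,0,0],[4.8,0,0,-2,0,0,0]]])

```text
time: 11.82
tool_pos: [0.6449, 0.1178, 0.1096]
tcp_rot: [[0.931, 0.365, -0.004], [0.365, -0.931, -0.001], [-0.004, -0.001, -1.0]]
force: [0.8, -0.3, -3.2]
grip_width: 0.0524
```

```bash
python3 - <<'E'
from cell import arm
from h import *
c=arm.get_calibration("wrist");f=arm.grab_frame("wrist"); cv2.imwrite("pics/w11.png",f[:,:,::-1])
s=arm.get_state();print(s['tool_pos'],s['grip_width'],s['force'],s['qpos'])
print(proj(c,[.6455,.1185,.008]))
for b,a,e in blobs(f,*B,amin=500):
        (u,v)=e[0]; print(b,int(a),np.round(e[0]),np.round(e[1]),np.round(cast(c,u,v,.003)[:2],4))
E
```

```text
[0.64584317 0.1178478  0.1114093 ] 0.05281305154597285 [ 0.64021302  0.25433701 -2.42334304] [ 5.40669715e+00  2.11221735e+01  7.24359989e+01 -2.28697082e-02
  8.64965277e+01  7.40228720e+01]
[279.29629125 203.37202868]
(209, 239, 142, 127) 13985 [280. 302.] [127. 142.] [0.5689 0.0882]
(225, 149, 108, 80) 5862 [278. 200.] [102. 107.] [0.6467 0.1196]
```

View pics/w11.png

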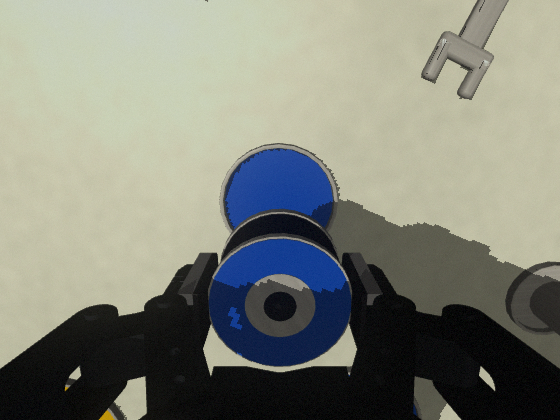

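Request:
arm_command(moves=[[[4.8,0,0.1,-3,0,0,0],[4.8,0,0.1,-6,0,0,0],[4.8,0,0.1,-8,0,0,0],[4.8,0,0.1,-9,0,0,0],[4.8,0,0.1,-9.5,0,0,0],[4.8,0,0.1,-9.8,0,0,0],[4.8,0,0.1,-10,0,0,0],[4.8,0,0.1,-10,0,0,0],[4.8,0,0.1,-10,0,0,0]]])

```text
time: 12.62
tool_pos: [0.6475, 0.1202, 0.0135]
tcp_rot: [[0.931, 0.366, 0.003], [0.366, -0.931, 0.0], [0.003, 0.001, -1.0]]
force: [-0.6, -0.1, -1.9]
grip_width: 0.0531
```

Request:
arm_command(moves=[[[4.8,0,0,-0.1,0,0,0],[4.8,0,0,-0.2,0,0,0],[4.8,0,0,-0.25,0,0,0],[4.8,0,0,-0.25,0,0,0],[4.8,0,0,-0.25,0,0,0]]])

```text
time: 13.03
tool_pos: [0.6463, 0.1202, 0.0091]
tcp_rot: [[0.931, 0.366, -0.0], [0.366, -0.931, -0.0], [-0.0, 0.0, -1.0]]
force: [0.5, -0.4, -1.9]
grip_width: 0.0526
```

Request:
arm_command(moves=[[[4.8,0,0,-0.05,0,0,0],[4.8,0,0,-0.1,0,0,0],[4.8,0,0,-0.1,0,0,0],[4.8,0,0,-0.1,0,0,0]]])

```text
time: 13.37
tool_pos: [0.6465, 0.1202, 0.0087]
tcp_rot: [[0.931, 0.366, 0.0], [0.366, -0.931, -0.0], [0.0, 0.0, -1.0]]
force: [-0.9, 0.8, 0.5]
grip_width: 0.0527
```

```bash
python3 - <<'E'
from cell import arm
from h import *
f=arm.grab_frame("side"); cv2.imwrite("pics/s12.png",cv2.resize(f[120:260,240:400,::-1],None,fx=4,fy=4))
s=arm.get_state();print(s['tool_pos'],s['grip_width'],s['force'])
E
```

```text
[0.6464312  0.12020041 0.0086769 ] 0.05261367975166255 [-1.25409394 -0.40701782  1.41250156]
```

View pics/s12.png

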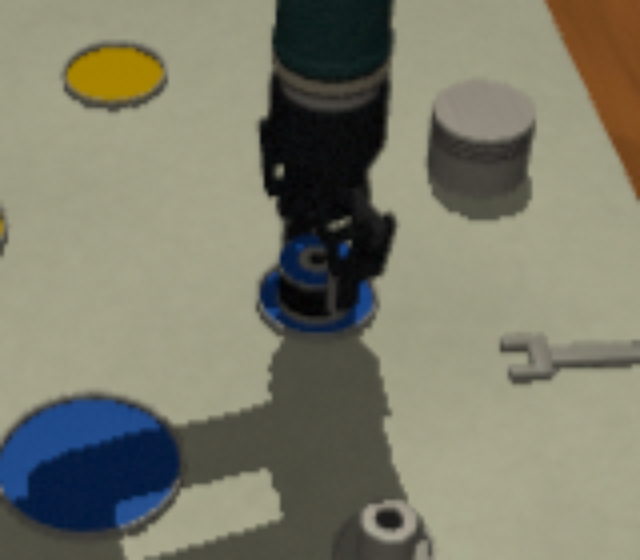

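Request:
arm_command(moves=[[[5.2,0,0,0,0,0,0],[5.8,0,0,0,0,0,0],[6.4,0,0,0,0,0,0],[7,0,0,0,0,0,0],[7,0,0,0.5,0,0,0],[7,0,0,2,0,0,0],[7,0,0,5,0,0,0],[7,0,0,9,0,0,0],[7,0,0,12,0,0,0],[7,0,0,12,0,0,0],[7,0,0,12,0,0,0]]])

```text
time: 14.33
tool_pos: [0.6484, 0.1204, 0.1325]
tcp_rot: [[0.931, 0.366, 0.008], [0.366, -0.931, 0.001], [0.008, 0.002, -1.0]]
force: [0.2, 0.3, -0.8]
grip_width: 0.0702
```

```bash
python3 - <<'E'
from cell import arm
from h import *
f=arm.grab_frame("wrist"); cv2.imwrite("pics/w13.png",f[:,:,::-1])
s=arm.get_state();print(s['tool_pos'],s['grip_width'],s['force'])
E
```

```text
[0.64691582 0.1202164  0.12951796] 0.06971383571264347 [ 0.81408224  0.4712774  -1.31297356]
```

View pics/w13.png

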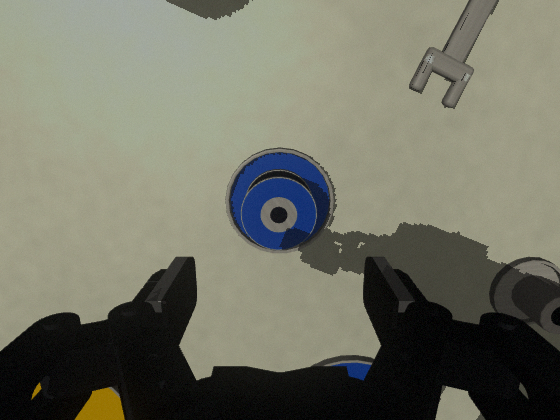

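Request:
arm_command(moves=[[[7,-2.3,-3.5,0.5,0,0,0],[7,-4.5,-7,0.5,0,0,0],[7,-6.7,-10.5,0.5,0,0,0],[7,-9,-14,0.5,0,0,0],[7,-11.2,-17.4,0.5,0,0,0],[7,-13.4,-20.8,0.5,0,0,0],[7,-15.6,-24.2,0.5,0,0,0],[7,-17.8,-27.6,0.5,0,0,0],[7,-20,-31,0.5,0,0,0],[7,-22,-34.4,0,0,0,0],[7,-23.5,-36.8,-1,0,0,0],[7,-23.9,-37.2,-3,0,0,0]]])

```text
time: 15.38
tool_pos: [0.4055, -0.2559, 0.0982]
tcp_rot: [[0.932, 0.361, 0.0], [0.361, -0.932, -0.003], [-0.001, 0.003, -1.0]]
force: [0.4, -0.7, 0.3]
grip_width: 0.0702
```

Request:
arm_command(moves=[[[7,0,0,-1,0,0,0],[7,0,0,-1,0,0,0],[7,0,0,-1,0,0,0],[7,0,0,-1,0,0,0]]])

```text
time: 15.72
tool_pos: [0.408, -0.251, 0.0882]
tcp_rot: [[0.93, 0.368, 0.0], [0.368, -0.93, 0.0], [0.0, -0.0, -1.0]]
force: [0.1, 0.2, -0.1]
grip_width: 0.07
```

```bash
python3 - <<'E'
from cell import arm
from h import *
c=arm.get_calibration("wrist");f=arm.grab_frame("wrist"); cv2.imwrite("pics/w14.png",f[:,:,::-1])
s=arm.get_state();print(s['tool_pos'],s['grip_width'],s['force'])
for b,a,e in blobs(f,*Y,amin=500):
        (u,v)=e[0]; print(b,int(a),np.round(e[0]),np.round(e[1]),np.round(cast(c,u,v,.018)[:2],4))
print(proj(c,[.407,-.252,.048]))
E
```

```text
[ 0.40833936 -0.25126547  0.08878244] 0.07040502492572479 [ 0.71832616 -1.03271922  0.48211351]
(216, 157, 126, 120) 6490 [279. 217.] [119. 125.] [ 0.4086 -0.2499]
[280.91229696 236.79257978]
```

View pics/w14.png

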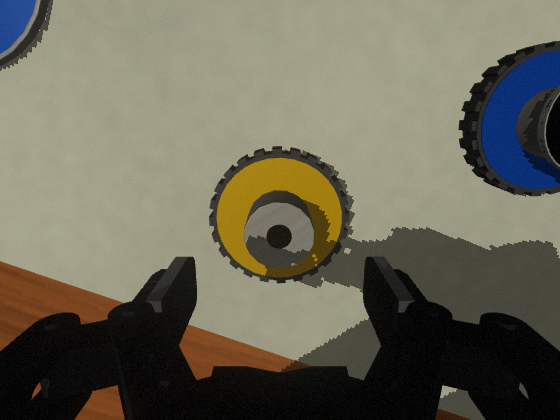

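Request:
arm_command(moves=[[[6.5,0.1,0.1,-3,0,0,0],[6.5,0.1,0.1,-5,0,0,0],[6.5,0.1,0.1,-6,0,0,0],[6.5,0.1,0.1,-6.3,0,0,0],[6.5,0.1,0.1,-6.3,0,0,0],[6.5,0.1,0.1,-6.3,0,0,0]]])

```text
time: 16.27
tool_pos: [0.4093, -0.2513, 0.0264]
tcp_rot: [[0.93, 0.367, 0.002], [0.367, -0.93, -0.001], [0.001, 0.002, -1.0]]
force: [-1.0, -0.1, -0.0]
grip_width: 0.0648
```

```bash
python3 - <<'E'
from cell import arm
from h import *
c=arm.get_calibration("wrist");f=arm.grab_frame("wrist"); cv2.imwrite("pics/w15.png",f[:,:,::-1])
f=arm.grab_frame("side"); cv2.imwrite("pics/s15.png",cv2.resize(f[220:380,150:350,::-1],None,fx=3.5,fy=3.5))
s=arm.get_state();print(s['tool_pos'],s['grip_width'],s['force'])
E
```

```text
[ 0.40948841 -0.25158002  0.02681101] 0.06516157613236072 [ 0.12218776 -0.95983998  0.25347813]
```

View pics/w15.png

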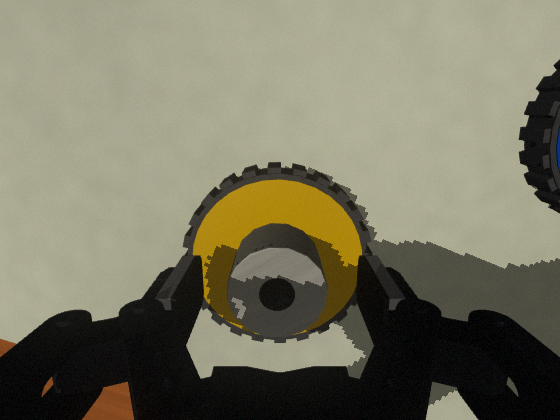

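View pics/s15.png

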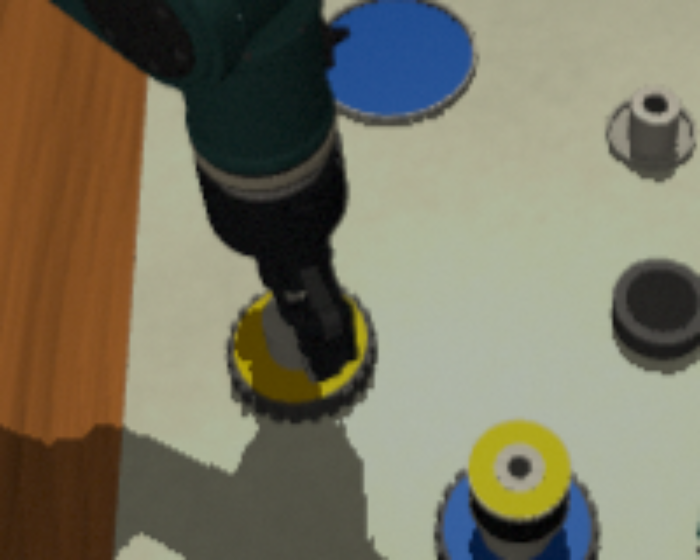

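Request:
arm_command(moves=[[[6.3,-0.1,0,-0.4,0,0,0],[6.3,-0.1,0,-0.8,0,0,0],[6.3,-0.1,0,-0.9,0,0,0],[6,-0.1,0,-0.9,0,0,0],[5,-0.1,0,-0.9,0,0,0],[4.3,-0.1,0,-0.9,0,0,0],[3.6,-0.1,0,-0.9,0,0,0],[3.4,-0.1,0,-0.9,0,0,0],[3.4,-0.1,0,-0.9,0,0,0],[3.4,-0.1,0,-0.9,0,0,0]]], force=60)

```text
time: 17.2
tool_pos: [0.4075, -0.2509, 0.0165]
tcp_rot: [[0.931, 0.366, 0.0], [0.366, -0.931, -0.0], [0.0, 0.0, -1.0]]
force: [-0.6, 0.5, 4.4]
grip_width: 0.0382
```

```bash
python3 - <<'E'
from cell import arm
from h import *
c=arm.get_calibration("wrist");f=arm.grab_frame("wrist"); cv2.imwrite("pics/w16.png",f[:,:,::-1])
s=arm.get_state();print(s['tool_pos'],s['grip_width'],s['force'])
E
```

```text
[ 0.40748476 -0.25089252  0.01654478] 0.03839500177742156 [-0.24249372  0.35202373  3.81077842]
```

View pics/w16.png

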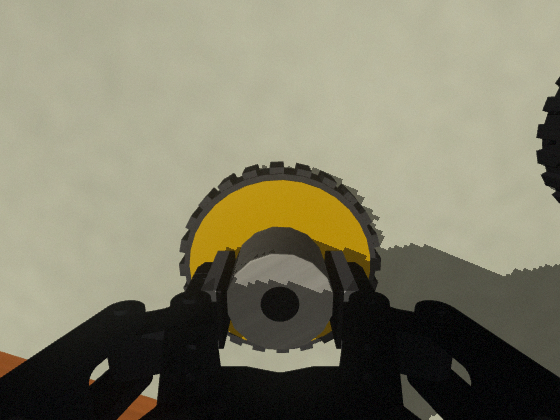

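Request:
arm_command(moves=[[[3.4,0,0,0.2,0,0,0],[3.4,0,0,0.6,0,0,0],[3.4,0,0,1.5,0,0,0],[3.4,0,0,4,0,0,0],[3.4,0,0,8,0,0,0],[3.4,0,0,10,0,0,0],[3.4,0,0,10,0,0,0],[3.4,0,0,10,0,0,0]]])

```text
time: 17.92
tool_pos: [0.4078, -0.2512, 0.1171]
tcp_rot: [[0.931, 0.366, 0.002], [0.366, -0.931, -0.002], [0.001, 0.002, -1.0]]
force: [-1.6, 0.1, -5.0]
grip_width: 0.0382
```

```bash
python3 - <<'E'
from cell import arm
from h import *
c=arm.get_calibration("wrist");f=arm.grab_frame("wrist"); cv2.imwrite("pics/w17.png",f[:,:,::-1])
s=arm.get_state();print(s['tool_pos'],s['grip_width'],s['force'])
E
```

```text
[ 0.4065792  -0.25027153  0.11487224] 0.03806451940860803 [-0.11086147  0.86915533 -5.92811917]
```

View pics/w17.png

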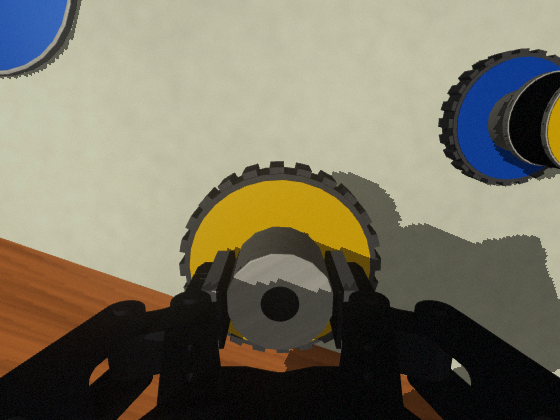

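Request:
arm_command(moves=[[[3.4,-0.1,2,0.3,0,0,0],[3.4,-0.4,5,0.3,0,0,0],[3.4,-0.6,9,0.3,0,0,0],[3.4,-0.9,13,0.3,0,0,0],[3.4,-1.2,17,0.3,0,0,0],[3.4,-1.6,21,0.3,0,0,0],[3.4,-1.9,25,0.3,0,0,0],[3.4,-2.2,29,0.3,0,0,0],[3.4,-2.5,33,0.3,0,0,0],[3.4,-2.8,37,0.3,0,0,0],[3.4,-3.1,41,0.3,0,0,0],[3.4,-3.4,45,0.3,0,0,0]]])

```text
time: 18.97
tool_pos: [0.3706, 0.2003, 0.1159]
tcp_rot: [[0.93, 0.366, -0.005], [0.366, -0.93, -0.002], [-0.006, 0.0, -1.0]]
force: [0.6, -0.6, -4.5]
grip_width: 0.0384
```

Request:
arm_command(moves=[[[3.4,-0.1,1.6,0,0,0,0],[3.4,-0.15,2.4,0,0,0,0],[3.4,-0.15,2.4,0,0,0,0],[3.4,-0.15,2.4,0,0,0,0],[3.4,-0.15,2.4,0,0,0,0]]])

```text
time: 19.38
tool_pos: [0.3714, 0.2216, 0.1179]
tcp_rot: [[0.931, 0.365, -0.002], [0.365, -0.931, -0.002], [-0.003, 0.001, -1.0]]
force: [-0.5, 0.2, -5.2]
grip_width: 0.0385
```

```bash
python3 - <<'E'
from cell import arm
from h import *
c=arm.get_calibration("wrist");f=arm.grab_frame("wrist"); cv2.imwrite("pics/w18.png",f[:,:,::-1])
s=arm.get_state();print(s['tool_pos'],s['grip_width'],s['force'],s['qpos'])
for b,a,e in blobs(f,*Y,amin=500):
        (u,v)=e[0]; print(b,int(a),np.round(e[0]),np.round(e[1]),np.round(cast(c,u,v,.003)[:2],4))
print(proj(c,[.3715,.223,.008]),[proj(c,np.array([.3715,.223,.008])+.061*np.array([np.cos(a),np.sin(a),0])).round() for a in np.radians(21.5+np.array([0,90,180,270]))])
E
```

```text
[0.37171367 0.22160786 0.11833591] 0.03867700665038328 [ 0.12943894  0.3876495  -4.43166034] [ 2.33235428e+01 -7.32859866e+00  1.03176173e+02 -4.75124322e-02
  8.42548396e+01  9.19761101e+01]
(189, 180, 182, 99) 8807 [279. 262.] [164. 181.] [0.3245 0.2033]
(200, 121, 153, 81) 5587 [276. 193.] [145. 152.] [0.3756 0.2261]
[277.89057963 200.95422754] [array([278., 116.]), array([195., 201.]), array([278., 276.]), array([360., 201.])]
```

View pics/w18.png

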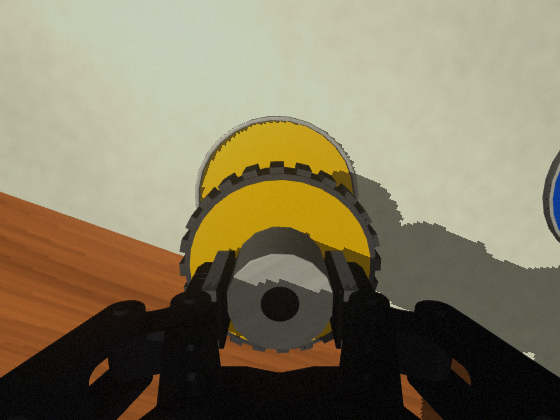

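Request:
arm_command(moves=[[[3.4,0,0.2,-3,0,0,0],[3.4,0,0.2,-6,0,0,0],[3.4,0,0.2,-8,0,0,0],[3.4,0,0.2,-9,0,0,0],[3.4,0,0.2,-9.4,0,0,0],[3.4,0,0.2,-9.7,0,0,0],[3.4,0,0.2,-9.8,0,0,0],[3.4,0,0.2,-9.9,0,0,0],[3.4,0,0.2,-9.9,0,0,0],[3.4,0,0.2,-9.9,0,0,0]]])

```text
time: 20.27
tool_pos: [0.3727, 0.2255, 0.0212]
tcp_rot: [[0.931, 0.366, 0.002], [0.366, -0.931, 0.001], [0.002, 0.0, -1.0]]
force: [-0.3, 0.9, -6.2]
grip_width: 0.0383
```

Request:
arm_command(moves=[[[3.4,0,0,-0.05,0,0,0],[3.4,0,0,-0.1,0,0,0],[3.4,0,0,-0.1,0,0,0],[3.4,0,0,-0.1,0,0,0]]])

```text
time: 20.6
tool_pos: [0.3722, 0.2254, 0.0196]
tcp_rot: [[0.931, 0.366, 0.001], [0.366, -0.931, 0.0], [0.001, 0.0, -1.0]]
force: [0.3, -0.6, -3.1]
grip_width: 0.0385
```

Request:
arm_command(moves=[[[3.4,0,0,-0.05,0,0,0],[3.4,0,0,-0.1,0,0,0],[3.4,0,0,-0.1,0,0,0],[3.4,0,0,-0.1,0,0,0]]])

```text
time: 20.93
tool_pos: [0.3722, 0.2254, 0.0195]
tcp_rot: [[0.931, 0.366, 0.001], [0.366, -0.931, 0.0], [0.001, 0.0, -1.0]]
force: [-2.1, -2.4, 5.6]
grip_width: 0.0381
```

```bash
python3 - <<'E'
from cell import arm
from h import *
f=arm.grab_frame("side"); cv2.imwrite("pics/s19.png",cv2.resize(f[110:260,160:340,::-1],None,fx=4,fy=4))
s=arm.get_state();print(s['tool_pos'],s['grip_width'],s['force'])
E
```

```text
[0.37221718 0.22537499 0.01950546] 0.03809212482186087 [-3.32947488 -2.72876002  4.17773154]
```

View pics/s19.png

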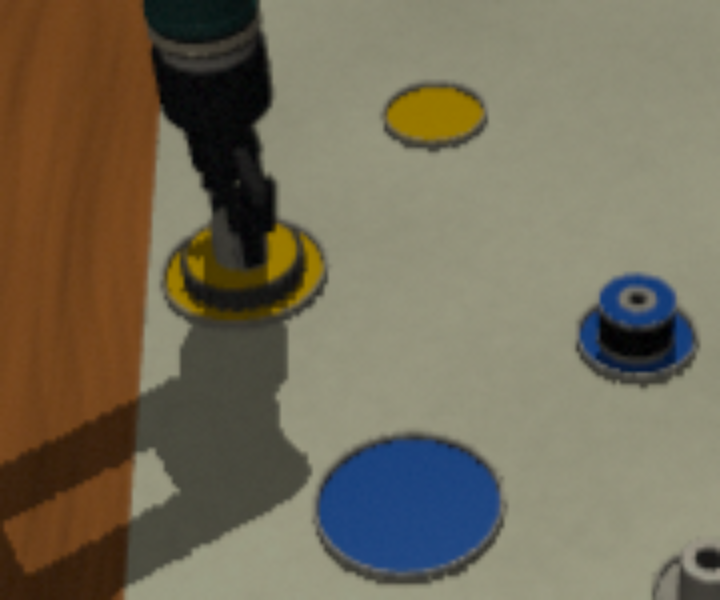

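Request:
arm_command(moves=[[[3.8,0,0,0,0,0,0],[4.4,0,0,0,0,0,0],[5.2,0,0,0,0,0,0],[6,0,0,0,0,0,0],[6,0,0,0.5,0,0,0],[6,0,0,2,0,0,0],[6.5,0,0,5,0,0,0],[7,0,0,9,0,0,0],[7.5,0,0,13,0,0,0],[7.5,0,0,14,0,0,0],[7.5,0,0,14,0,0,0]]])

```text
time: 21.9
tool_pos: [0.3746, 0.2264, 0.1633]
tcp_rot: [[0.931, 0.366, 0.01], [0.366, -0.931, 0.004], [0.011, -0.0, -1.0]]
force: [0.6, -0.8, -0.2]
grip_width: 0.075
```

```bash
python3 - <<'E'
from cell import arm
from h import *
f=arm.grab_frame("wrist"); cv2.imwrite("pics/w20.png",f[:,:,::-1])
s=arm.get_state();print(s['tool_pos'],s['grip_width'],s['force'])
E
```

```text
[0.37303378 0.22568666 0.16023333] 0.07493663724129726 [-0.00079183  0.10843696 -0.54200098]
```

View pics/w20.png

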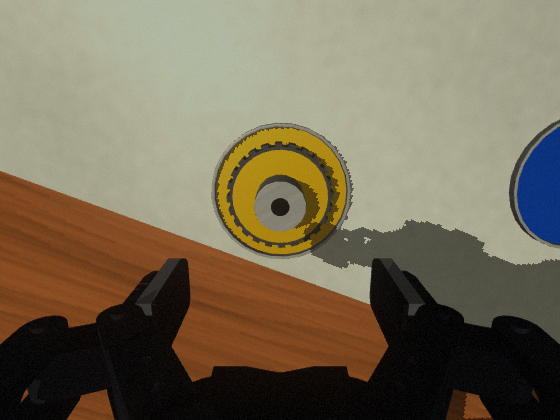

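Request:
arm_command(moves=[[[7.5,0.9,-4,0,0,0,0],[7.5,1.9,-8,0,0,0,0],[7.5,2.9,-12,0,0,0,0],[7.5,3.9,-16,0,0,0,0],[7.5,4.9,-20,0,0,0,0],[7.5,5.9,-24,0,0,0,0],[7.5,6.9,-28,0,0,0,0],[7.5,8,-32,0,0,0,0],[7.5,9,-36,0,0,0,0],[7.5,10,-40,0,0,0,0],[7.5,11,-44,0,0,0,0],[7.5,12,-48,0,0,0,0]]])

```text
time: 22.95
tool_pos: [0.4906, -0.2562, 0.1549]
tcp_rot: [[0.931, 0.366, -0.004], [0.366, -0.931, 0.003], [-0.003, -0.004, -1.0]]
force: [1.0, 0.7, -0.1]
grip_width: 0.0756
```

Request:
arm_command(moves=[[[7.5,1,-4,0,0,0,0],[7.5,2,-8,0,0,0,0],[7.5,3,-11.5,-2,0,0,0],[7.5,3.15,-12.1,-3.5,0,0,0],[7.5,3.15,-12.1,-3.5,0,0,0],[7.5,3.15,-12.1,-3.5,0,0,0],[7.5,3.15,-12.1,-3.5,0,0,0],[7.5,3.15,-12.1,-3.5,0,0,0]]])

```text
time: 23.62
tool_pos: [0.5237, -0.3747, 0.1243]
tcp_rot: [[0.93, 0.367, 0.001], [0.367, -0.93, -0.001], [0.001, 0.001, -1.0]]
force: [0.6, -0.2, 0.5]
grip_width: 0.0746
```

```bash
python3 - <<'E'
from cell import arm
from h import *
c=arm.get_calibration("wrist");f=arm.grab_frame("wrist"); cv2.imwrite("pics/w21.png",f[:,:,::-1])
s=arm.get_state();print(s['tool_pos'],s['grip_width'],s['force'],s['qpos'])
for nm,r in (("Y",Y),("B",B)):
    for b,a,e in blobs(f,*r,amin=500):
        (u,v)=e[0]; print(nm,b,int(a),np.round(e[0]),np.round(e[1]),[np.round(cast(c,u,v,z)[:2],4) for z in (.018,.084)])
E
```

```text
[ 0.52391068 -0.3748283   0.1247368 ] 0.07529725308451753 [ 0.70294179  0.69205001 -0.0388399 ] [-4.06264905e+01  1.90276089e+01  7.36375596e+01  8.36065013e-03
  8.72072894e+01  2.78108264e+01]
Y (235, 191, 94, 88) 6265 [282. 234.] [88. 94.] [array([ 0.5022, -0.3849]), array([ 0.5243, -0.3756])]
B (228, 153, 107, 75) 2463 [280. 200.] [ 92. 106.] [array([ 0.5263, -0.3736]), array([ 0.5421, -0.3672])]
```

View pics/w21.png

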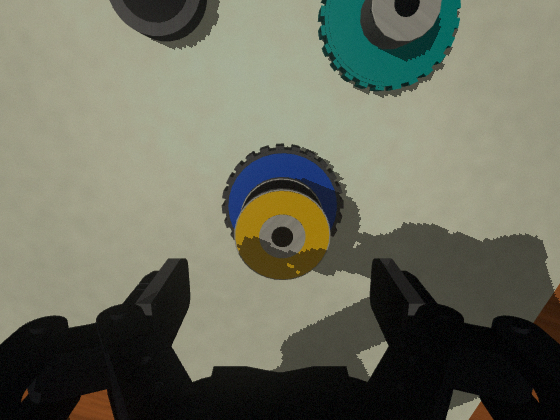

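Request:
arm_command(moves=[[[7.5,0.1,0,-3,0,0,0],[7.5,0.1,0,-5.5,0,0,0],[7.5,0.1,0,-6.8,0,0,0],[7.5,0.1,0,-7.1,0,0,0],[7.5,0.1,0,-7.1,0,0,0],[6.5,0.1,0,-7.1,0,0,0],[5.5,0.1,0,-7.1,0,0,0],[5,0.1,0,-7.1,0,0,0],[4.8,0.1,0,-7.1,0,0,0],[4.8,0.1,0,-7.1,0,0,0],[4.8,0.1,0,-7.1,0,0,0]]], force=50)

```text
time: 24.58
tool_pos: [0.5256, -0.3767, 0.055]
tcp_rot: [[0.931, 0.366, 0.004], [0.366, -0.931, -0.003], [0.002, 0.004, -1.0]]
force: [-0.2, 0.7, 5.6]
grip_width: 0.0526
```

Request:
arm_command(moves=[[[4.8,0,0,0.2,0,0,0],[4.8,0,0,0.6,0,0,0],[4.8,0,0,1.5,0,0,0],[4.8,0,0,4,0,0,0],[4.8,0,0,8,0,0,0],[4.8,0,0,10,0,0,0],[4.8,0,0,10,0,0,0],[4.8,0,0,10,0,0,0]]])

```text
time: 25.25
tool_pos: [0.5249, -0.3764, 0.154]
tcp_rot: [[0.931, 0.366, 0.003], [0.366, -0.931, -0.002], [0.002, 0.003, -1.0]]
force: [-0.1, 0.1, -4.1]
grip_width: 0.0524
```

```bash
python3 - <<'E'
from cell import arm
from h import *
f=arm.grab_frame("wrist"); cv2.imwrite("pics/w22.png",f[:,:,::-1])
s=arm.get_state();print(s['tool_pos'],s['grip_width'],s['force'])
E
```

```text
[ 0.52389983 -0.37553309  0.15130304] 0.05262383702123214 [ 0.75177866  0.67949305 -3.50242011]
```

View pics/w22.png

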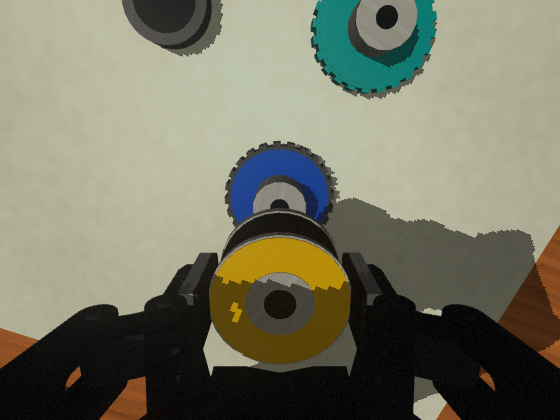

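Request:
arm_command(moves=[[[4.8,0,2,0,0,0,0],[4.8,0,5,0,0,0,0],[4.8,0,9,0,0,0,0],[4.8,0,13,0,0,0,0],[4.8,0,17,0,0,0,0],[4.8,0,21,0,0,0,0],[4.8,0,25,0,0,0,0],[4.8,0,29,0,0,0,0],[4.8,0,33,0,0,0,0],[4.8,0,37,0,0,0,0],[4.8,0,41,0,0,0,0],[4.8,0,45,0,0,0,0]]])

```text
time: 26.3
tool_pos: [0.522, 0.076, 0.1488]
tcp_rot: [[0.931, 0.366, -0.006], [0.366, -0.931, -0.0], [-0.006, -0.002, -1.0]]
force: [0.5, -0.3, -3.1]
grip_width: 0.0521
```

Request:
arm_command(moves=[[[4.8,0,4,0,0,0,0],[4.8,0,8,0,0,0,0],[4.8,0,12,0,0,0,0],[4.8,0,16,0,0,0,0],[4.8,0,20,0,0,0,0],[4.8,0,24,0,0,0,0],[4.8,0.1,28,0,0,0,0],[4.8,0.15,31,0,0,0,0],[4.8,0.15,32.8,0,0,0,0],[4.8,0.15,32.8,-2,0,0,0],[4.8,0.15,32.8,-4,0,0,0],[4.8,0.15,32.8,-4,0,0,0]]])

```text
time: 27.3
tool_pos: [0.5214, 0.4001, 0.1026]
tcp_rot: [[0.93, 0.367, -0.014], [0.367, -0.93, -0.009], [-0.016, 0.003, -1.0]]
force: [-1.2, -0.9, -5.0]
grip_width: 0.0524
```

Request:
arm_command(moves=[[[4.8,0,0,0,0,0,0],[4.8,0,0,0,0,0,0]]])

```text
time: 27.47
tool_pos: [0.5254, 0.4016, 0.111]
tcp_rot: [[0.931, 0.366, -0.002], [0.366, -0.931, -0.001], [-0.002, 0.001, -1.0]]
force: [0.5, -0.1, -1.7]
grip_width: 0.0523
```

```bash
python3 - <<'E'
from cell import arm
from h import *
c=arm.get_calibration("wrist");f=arm.grab_frame("wrist"); cv2.imwrite("pics/w23.png",f[:,:,::-1])
s=arm.get_state();print(s['tool_pos'],s['grip_width'],s['force'],s['qpos'])
for b,a,e in blobs(f,*Y,amin=500):
        (u,v)=e[0]; print(b,int(a),np.round(e[0]),np.round(e[1]),np.round(cast(c,u,v,.003)[:2],4))
E
```

```text
[0.52613765 0.40191189 0.11245759] 0.052357576153286844 [-0.19485449 -0.07546356 -2.91916754] [ 3.24748786e+01  2.17340168e+01  7.14987021e+01 -6.16060583e-03
  8.67546581e+01  1.01032758e+02]
(210, 237, 140, 126) 13695 [280. 300.] [126. 141.] [0.4507 0.3723]
(224, 149, 108, 80) 5792 [277. 199.] [101. 107.] [0.5273 0.4042]
```

View pics/w23.png

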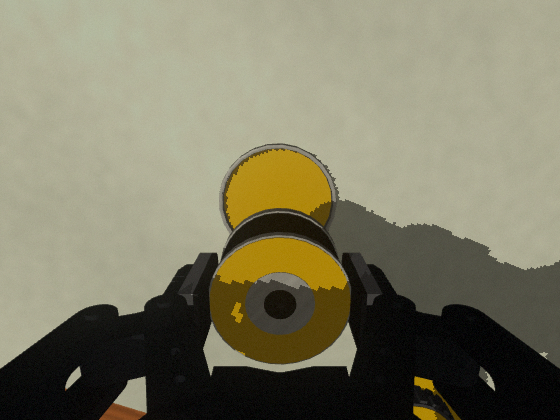

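Request:
arm_command(moves=[[[4.8,0.1,0.1,-3,0,0,0],[4.8,0.1,0.1,-6,0,0,0],[4.8,0.1,0.1,-8,0,0,0],[4.8,0.1,0.1,-9,0,0,0],[4.8,0.1,0.1,-9.5,0,0,0],[4.8,0.1,0.1,-9.8,0,0,0],[4.8,0.1,0.1,-10,0,0,0],[4.8,0.1,0.1,-10,0,0,0],[4.8,0.1,0.1,-10,0,0,0]]])

```text
time: 28.27
tool_pos: [0.5278, 0.4038, 0.014]
tcp_rot: [[0.931, 0.366, 0.003], [0.366, -0.931, 0.002], [0.003, -0.001, -1.0]]
force: [-0.1, -0.8, -2.0]
grip_width: 0.0525
```

Request:
arm_command(moves=[[[4.8,0,0,-0.1,0,0,0],[4.8,0,0,-0.15,0,0,0],[4.8,0,0,-0.2,0,0,0],[4.8,0,0,-0.2,0,0,0],[4.8,0,0,-0.2,0,0,0]]])

```text
time: 28.68
tool_pos: [0.5268, 0.4032, 0.0102]
tcp_rot: [[0.931, 0.366, 0.0], [0.366, -0.931, -0.0], [-0.0, 0.0, -1.0]]
force: [-0.0, -0.4, -2.4]
grip_width: 0.0525
```

Request:
arm_command(moves=[[[4.8,0,0,-0.05,0,0,0],[4.8,0,0,-0.1,0,0,0],[4.8,0,0,-0.1,0,0,0],[4.8,0,0,-0.1,0,0,0],[4.8,0,0,-0.1,0,0,0]]])

```text
time: 29.1
tool_pos: [0.5269, 0.4032, 0.0101]
tcp_rot: [[0.931, 0.366, 0.0], [0.366, -0.931, 0.0], [0.0, 0.0, -1.0]]
force: [-4.3, -2.1, 5.2]
grip_width: 0.0523
```

```bash
python3 - <<'E'
from cell import arm
for i in range(3):
    s=arm.get_state();print(s['tool_pos'],s['force']); arm.grab_frame("side")
E
```

```text
[0.52688517 0.40321532 0.01009244] [-4.26686271 -2.11916468  5.24438933]
[0.52686673 0.40321676 0.01007482] [-2.19202034 -2.18897978  5.53197785]
[0.52685743 0.40324769 0.01006617] [-3.75336346 -2.7756376   5.14935532]
```

Request:
arm_command(moves=[[[5.2,0,0,0,0,0,0],[5.8,0,0,0,0,0,0],[6.4,0,0,0,0,0,0],[7,0,0,0,0,0,0],[7,0,0,0.5,0,0,0],[7,0,0,2,0,0,0],[7,0,0,5,0,0,0],[7,0,0,9,0,0,0],[7,0,0,12,0,0,0],[7,0,0,12,0,0,0],[7,0,0,12,0,0,0]]])

```text
time: 30.17
tool_pos: [0.5287, 0.4043, 0.1334]
tcp_rot: [[0.931, 0.366, 0.007], [0.366, -0.931, 0.004], [0.008, -0.001, -1.0]]
force: [0.0, -0.1, 0.2]
grip_width: 0.0699
```

```bash
python3 - <<'E'
from cell import arm
from h import *
f=arm.grab_frame("wrist"); cv2.imwrite("pics/w24.png",f[:,:,::-1])
s=arm.get_state();print(s['tool_pos'],s['grip_width'],s['force'])
E
```

```text
[0.52737441 0.4034759  0.13034636] 0.06995783430152336 [-0.24572232 -0.31428024 -1.15929129]
```

View pics/w24.png

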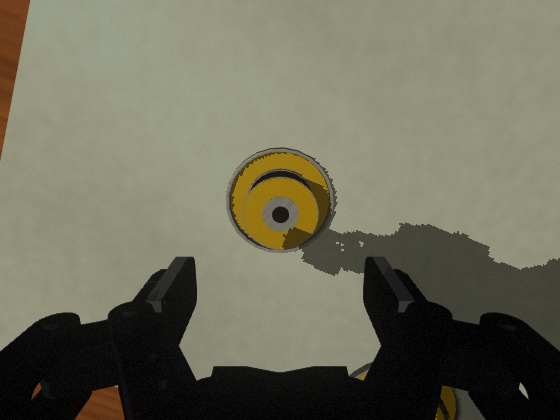

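Request:
arm_command(moves=[[[7,0,-4,0.5,0,0,0],[7,0,-8,0.5,0,0,0],[7,0,-12,0.5,0,0,0],[7,0,-16,0.5,0,0,0],[7,0,-20,0.5,0,0,0],[7,0,-24,0.5,0,0,0],[7,0,-28,0.5,0,0,0],[7,0,-32,0.5,0,0,0],[7,0,-36,0.5,0,0,0],[7,0,-40,0.5,0,0,0],[7,0,-44,0.5,0,0,0],[7,0,-48,0.5,0,0,0]]])

```text
time: 31.22
tool_pos: [0.5252, -0.0784, 0.1317]
tcp_rot: [[0.931, 0.366, -0.004], [0.366, -0.931, 0.001], [-0.003, -0.002, -1.0]]
force: [0.4, 0.6, 0.6]
grip_width: 0.0701
```

Request:
arm_command(moves=[[[7,0,-4,0,0,0,0],[7,0,-8,0,0,0,0],[7,0,-12,0,0,0,0],[7,0,-16,0,0,0,0],[7,-0.1,-20,0,0,0,0],[7,-0.2,-24,0,0,0,0],[7,-0.2,-28,-1,0,0,0],[7,-0.2,-29.9,-3,0,0,0],[7,-0.2,-29.9,-4.5,0,0,0],[7,-0.2,-29.9,-4.5,0,0,0],[7,-0.2,-29.9,-4.5,0,0,0],[7,-0.2,-29.9,-4.5,0,0,0]]])

```text
time: 32.22
tool_pos: [0.5248, -0.375, 0.0887]
tcp_rot: [[0.93, 0.367, -0.001], [0.367, -0.93, 0.001], [-0.0, -0.001, -1.0]]
force: [0.4, 1.3, 0.3]
grip_width: 0.0698
```

```bash
python3 - <<'E'
from cell import arm
from h import *
c=arm.get_calibration("wrist");f=arm.grab_frame("wrist"); cv2.imwrite("pics/w25.png",f[:,:,::-1])
s=arm.get_state();print(s['tool_pos'],s['grip_width'],s['force'])
for b,a,e in blobs(f,*B,amin=500):
        (u,v)=e[0]; print(b,int(a),np.round(e[0]),np.round(e[1]),np.round(cast(c,u,v,.018)[:2],4))
print(proj(c,[.524,-.3755,.048]))
E
```

```text
[ 0.52537576 -0.37518312  0.08980798] 0.06981262296339918 [-0.96682273 -0.47898982  0.42620089]
(220, 162, 125, 118) 11338 [282. 220.] [118. 125.] [ 0.5237 -0.3766]
[280.3645896  235.89086524]
```

View pics/w25.png

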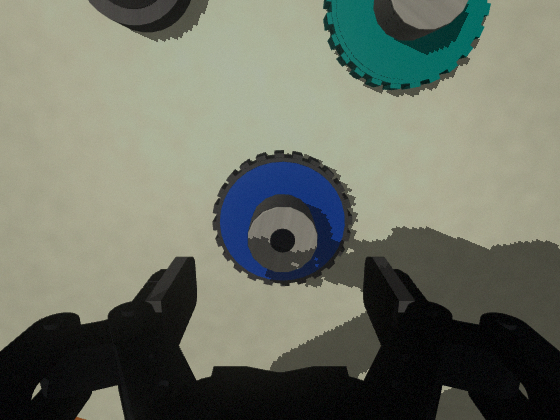

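Request:
arm_command(moves=[[[6.5,-0.1,-0.1,-3,0,0,0],[6.5,-0.1,-0.1,-5.5,0,0,0],[6.4,-0.1,-0.1,-6.7,0,0,0],[6.3,-0.1,-0.1,-7.2,0,0,0],[6.3,-0.1,-0.1,-7.3,0,0,0],[6,-0.1,-0.1,-7.3,0,0,0],[5,-0.1,-0.1,-7.3,0,0,0],[4.3,-0.1,-0.1,-7.3,0,0,0],[3.6,-0.1,-0.1,-7.3,0,0,0],[3.4,-0.1,-0.1,-7.3,0,0,0],[3.4,-0.1,-0.1,-7.3,0,0,0],[3.4,-0.1,-0.1,-7.3,0,0,0]]], force=60)

```text
time: 33.27
tool_pos: [0.5248, -0.3775, 0.0184]
tcp_rot: [[0.931, 0.366, 0.003], [0.366, -0.931, -0.002], [0.002, 0.003, -1.0]]
force: [0.1, 1.2, 6.0]
grip_width: 0.0382
```

Request:
arm_command(moves=[[[3.4,0,0,0.2,0,0,0],[3.4,0,0,0.6,0,0,0],[3.4,0,0,1.5,0,0,0],[3.4,0,0,4,0,0,0],[3.4,0,0,8,0,0,0],[3.4,0,0,10,0,0,0],[3.4,0,0,10,0,0,0],[3.4,0,0,10,0,0,0]]])

```text
time: 33.93
tool_pos: [0.5243, -0.3773, 0.1174]
tcp_rot: [[0.931, 0.366, 0.002], [0.366, -0.931, -0.002], [0.001, 0.003, -1.0]]
force: [-0.6, -0.5, -5.4]
grip_width: 0.0384
```

```bash
python3 - <<'E'
from cell import arm
from h import *
f=arm.grab_frame("wrist"); cv2.imwrite("pics/w26.png",f[:,:,::-1])
s=arm.get_state();print(s['tool_pos'],s['grip_width'],s['force'])
E
```

```text
[ 0.52311639 -0.37629992  0.11467081] 0.03853118547683541 [-0.2525724  -0.50627768 -5.9260886 ]
```

View pics/w26.png

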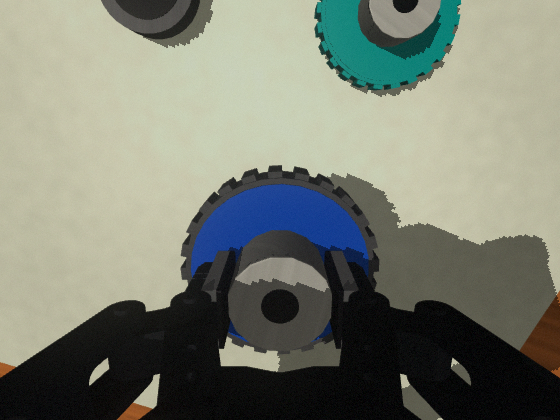

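Request:
arm_command(moves=[[[3.4,-0.3,2,0.3,0,0,0],[3.4,-0.7,5,0.3,0,0,0],[3.4,-1.2,9,0.3,0,0,0],[3.4,-1.7,13,0.3,0,0,0],[3.4,-2.2,17,0.3,0,0,0],[3.4,-2.7,21,0.3,0,0,0],[3.4,-3.2,25,0.3,0,0,0],[3.4,-3.7,29,0.3,0,0,0],[3.4,-4.2,33,0.3,0,0,0],[3.4,-4.6,35.2,0.3,0,0,0],[3.4,-4.6,35.9,0.3,0,0,0],[3.4,-4.6,35.9,0.3,0,0,0]]])

```text
time: 34.98
tool_pos: [0.4757, -0.0158, 0.1162]
tcp_rot: [[0.929, 0.369, -0.006], [0.369, -0.929, 0.001], [-0.005, -0.003, -1.0]]
force: [0.3, -0.3, -4.6]
grip_width: 0.0376
```

Request:
arm_command(moves=[[[3.4,0,0,0,0,0,0],[3.4,0,0,0,0,0,0],[3.4,0,0,0,0,0,0]]])

```text
time: 35.23
tool_pos: [0.4778, -0.0192, 0.1185]
tcp_rot: [[0.931, 0.364, -0.001], [0.364, -0.931, -0.001], [-0.001, 0.0, -1.0]]
force: [0.3, -0.1, -5.5]
grip_width: 0.0385
```

```bash
python3 - <<'E'
from cell import arm
from h import *
c=arm.get_calibration("wrist");f=arm.grab_frame("wrist"); cv2.imwrite("pics/w27.png",f[:,:,::-1])
s=arm.get_state();print(s['tool_pos'],s['grip_width'],s['force'])
print([proj(c,np.array([.477,-.018,.008])+.061*np.array([np.cos(a),np.sin(a),0])).round() for a in np.radians(21.5+np.array([0,90,180,270]))])
E
```

```text
[ 0.47786612 -0.0191334   0.11866114] 0.03814809107888174 [ 0.89519454  0.78066897 -4.63977172]
[array([278., 117.]), array([196., 202.]), array([278., 277.]), array([360., 202.])]
```

View pics/w27.png

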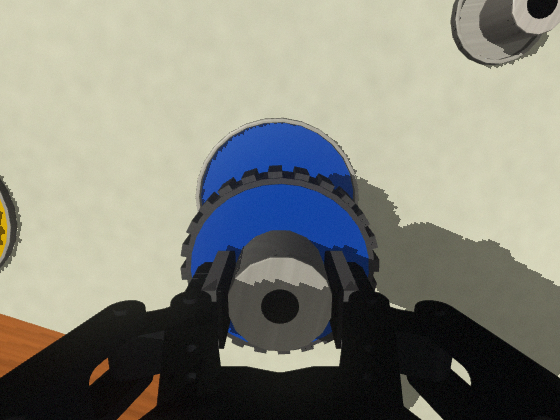

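Request:
arm_command(moves=[[[3.4,0,0.1,-3,0,0,0],[3.4,0,0.1,-6,0,0,0],[3.4,0,0.1,-8,0,0,0],[3.4,0,0.1,-9,0,0,0],[3.4,0,0.1,-9.4,0,0,0],[3.4,0,0.1,-9.6,0,0,0],[3.4,0,0.1,-9.7,0,0,0],[3.4,0,0.1,-9.8,0,0,0],[3.4,0,0.1,-9.8,0,0,0],[3.4,0,0.1,-9.8,0,0,0]]])

```text
time: 36.12
tool_pos: [0.4787, -0.017, 0.0223]
tcp_rot: [[0.931, 0.366, 0.002], [0.366, -0.931, -0.0], [0.002, 0.001, -1.0]]
force: [-0.6, -0.8, -4.5]
grip_width: 0.0384
```

Request:
arm_command(moves=[[[3.4,0,0,-0.05,0,0,0],[3.4,0,0,-0.1,0,0,0],[3.4,0,0,-0.1,0,0,0],[3.4,0,0,-0.1,0,0,0]]])

```text
time: 36.45
tool_pos: [0.4785, -0.0169, 0.0214]
tcp_rot: [[0.931, 0.366, 0.002], [0.366, -0.931, -0.0], [0.001, 0.001, -1.0]]
force: [-3.1, 0.9, 4.0]
grip_width: 0.0382
```

Seated at the expected height (force turned from −5 to +4 N). Release and retreat.

Request:
arm_command(moves=[[[3.8,0,0,0,0,0,0],[4.4,0,0,0,0,0,0],[5.2,0,0,0,0,0,0],[6,0,0,0,0,0,0],[6,0,0,0.5,0,0,0],[6,0,0,2,0,0,0],[6.5,0,0,5,0,0,0],[7,0,0,9,0,0,0],[7.5,0,0,13,0,0,0],[7.5,0,0,17,0,0,0],[7.5,0,0,17,0,0,0],[7.5,0,0,17,0,0,0]]])

```text
time: 37.45
tool_pos: [0.4799, -0.0172, 0.1942]
tcp_rot: [[0.931, 0.366, 0.008], [0.366, -0.931, -0.001], [0.007, 0.004, -1.0]]
force: [-0.5, -0.1, -0.4]
grip_width: 0.0751
```

Request:
arm_command(moves=[[[7.5,-4,-4,2,0,0,0],[7.5,-8,-8,4,0,0,0],[7.5,-10,-12,4,0,0,0],[7.5,-12,-16,4,0,0,0],[7.5,-14,-20,4,0,0,0],[7.5,-16,-24,4,0,0,0],[7.5,-16,-28,4,0,0,0],[7.5,-16,-32,4,0,0,0],[7.5,-16,-32,4,0,0,0],[7.5,-16,-32,4,0,0,0],[7.5,-16,-32,4,0,0,0]]])

```text
time: 38.37
tool_pos: [0.3166, -0.3377, 0.2276]
tcp_rot: [[0.932, 0.363, -0.003], [0.363, -0.932, 0.004], [-0.001, -0.005, -1.0]]
force: [-1.0, 0.5, 0.0]
grip_width: 0.0751
```

```bash
python3 - <<'E'
from cell import arm
from h import *
f=arm.grab_frame("side"); cv2.imwrite("pics/s30.png",cv2.resize(f[110:290,180:380,::-1],None,fx=3.3,fy=3.3))
f=arm.grab_frame("top"); cv2.imwrite("pics/t30.png",cv2.resize(f[150:290,130:350,::-1],None,fx=3.5,fy=3.5))
s=arm.get_state();print(s['time'],s['tool_pos'],s['grip_width'],s['force'])
E
```

```text
38.4667 [ 0.31757024 -0.33587543  0.22867084] 0.07501252775353671 [-0.59949944 -0.02486773  0.50579538]
```

View pics/s30.png

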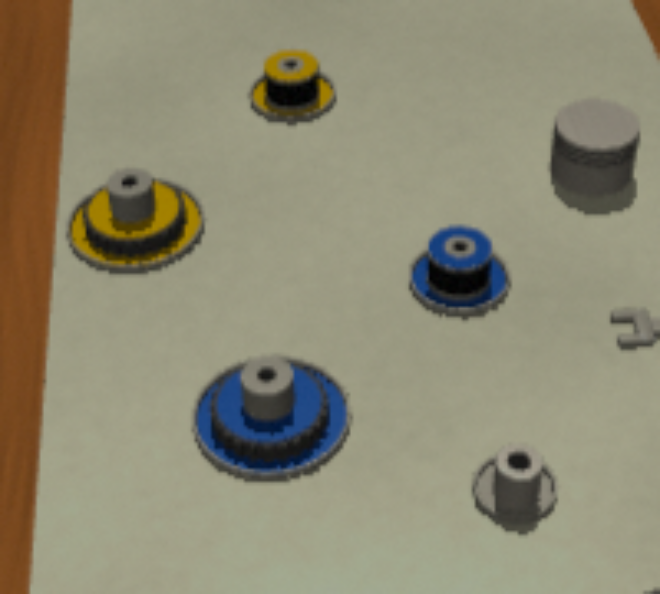

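View pics/t30.png

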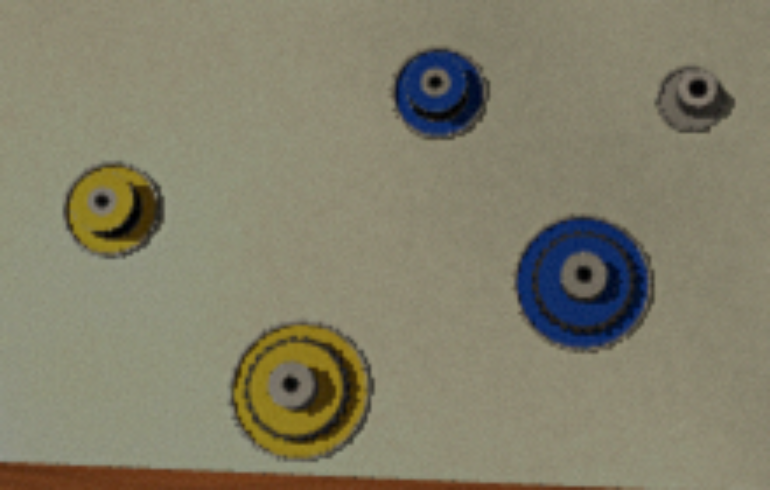

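```bash
python3 - <<'E'
from cell import arm
from h import *
t=arm.get_calibration("top");s=arm.get_calibration("side")
print(cast(t,329.1,174.9,.039),cast(s,337.3,249.7,.039)); print("dish",cast(t,130+693/3.5,150+99.5/3.5,.008),cast(s,180+514.5/3.3,110+487/3.3,.008))
f=cv2.imread("pics/w5.png"); cv2.imwrite("pics/w5c.png",cv2.resize(f[140:240,220:330],None,fx=5,fy=5))
f=arm.grab_frame("side"); cv2.imwrite("pics/s31.png",cv2.resize(f[230:280,310:360,::-1],None,fx=10,fy=10,interpolation=cv2.INTER_CUBIC))
E
```

```text
[ 0.64843579 -0.11243749  0.039     ] [ 0.65016157 -0.11471515  0.039     ]
dish [ 0.64594797 -0.11165952  0.008     ] [ 0.64933888 -0.11340419  0.008     ]
```

View pics/s31.png

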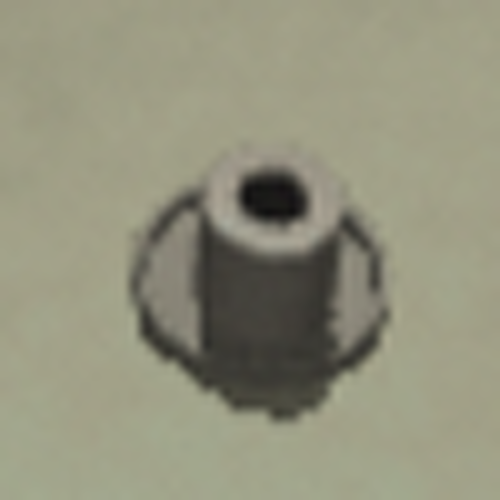

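View pics/w5c.png

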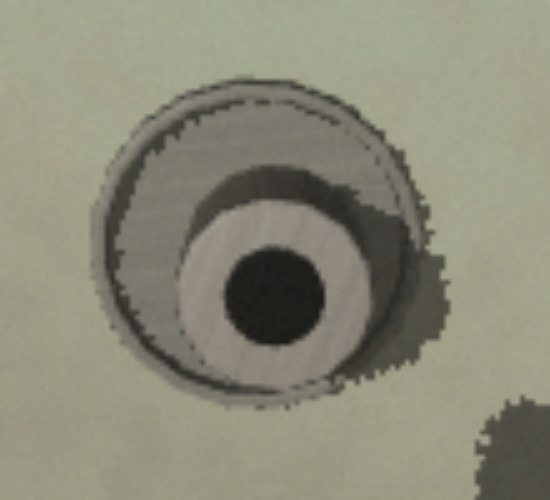

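The collar top, cast at its seated height of 39 mm, is within about 3 mm of the dish axis. Its clearance is 11 mm, so it stands flat inside. All parts are placed, and I'm handing in the job.

```bash
python3 - <<'E'
from cell import arm
print(arm.job_done())
E
```

```text
the job is handed in; nothing more can be done
None
```

I took both stacks apart and set all five parts in their own dishes, then let go and handed the job in at about 38 s of the 125 s allowed. The last side and top pictures show every part upright in its dish. The collar, which I measured, stands about 3 mm or less off its dish axis, with 11 mm of clearance. The turquoise sprocket was not touched.

- **Failed grasp:** my first grasp of the blue roller missed. The fingertips closed over its top edge with about 6 N on the wrist, but the roller stayed standing in place. I regripped it about 2 cm lower and it held.
- **Disagreement with the description:** the pictures showed the fingertips roughly 10 mm behind the TCP at these openings, not 17 mm ahead as stated. I used the observed value for the other grasps. The collar, picked up before I noticed, was held only by its top few millimetres, but it did not slip.
- **Camera spread:** the cameras differed by up to 6 mm on the small dish, so I aimed at the mean. They agreed within about 2 mm on the other dishes.

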